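# Pack the baking set into its fitted case

## Robot

A 7-joint arm with a two-finger parallel gripper is mounted at the origin on a cart in front of the work surface, level with it; the furniture and walls round the work are solid. World frame = base frame: x ahead of the robot, y to its left, z up, the work surface at z = 0. Lengths are in m, angles in rad, forces in N, time in s.
With the tool pointing down it reaches from about 0.425 to 0.875 m from the base axis. Payload 4.7 kg.
Tool frame: the origin (TCP) lies at the very end of the fingers, on their centre line; the grasp point (between the pads) lies 19 mm behind it; z points along the fingers, y is the line along which they close (so a half turn about z gives the same grasp; the last joint's range is limited). The gripper opens to 87 mm and grips with 3 to 60 N. Pads are 19 mm wide; open, the fingers measure 117 mm over their backs; the gripper's body (75 mm by 190 mm) begins 51 mm behind the grasp point.
Start: joints at [1.116, 0.321, -0.07, 1.45, 0.023, 1.371, -0.057], TCP at [0.294, -0.58, 0.223] pointing down, gripper open.
Joint ranges: [-2.86, 2.86], [-0.3, 2.09], [-1.38, 1.24], [0.06, 2.45], [-1.56, 4.7], [0.09, 2.05], [-2.69, 2.69]. Speed limits (rad/s): [2.57, 2.57, 3.14, 3.14, 3.14, 3.14, 3.14].

## Interface

Orientations are given as a rotation vector (axis times angle).
In Python, from bench import get_state, get_image, get_calibration, close_job gives the robot as it stands.
- The arm moves only by the shell command python3 -m crank 'ROWS' [FORCE]. ROWS is JSON, a list of rows, each a list of 5 numbers: the opening, from 0 (shut) to 1 (fully open), then the shift along the world's x, y, z in units of 0.2 m (1.0 is 0.2 m), then the turn about the world's z in units of 2 pi rad (1.0 is 2 pi rad). A call has 1 to 5 rows; each row is the pose to reach, as a shift and turn from the pose commanded when the call began, turning the shorter way round; what a row does not reach only later rows make up. A row lasts 1/8 s, in which the tool goes at most 62.5 mm and 10.7 degrees, less where a joint would pass 70% of its speed; a pose out of reach is approached as far as the arm can. A call with a number of a shift or a turn outside -1 to 1 is refused whole. A call with a gripper value outside its range is refused whole. The fingers move at their own pace and stop on an object; FORCE is the grip in N (left out, the last holds). Time passes only in rows, so rows that repeat a pose let the fingers close. It gives the time, the measured TCP pose, the force, the opening and the grip force at its end, in the units of the state.
- get_state(): the state, without advancing time (a new reading comes with each control period).
- get_image(name): name is "side" or "top" or "wrist"; returns the picture (400x640x3 uint8, red, green, blue); there is no depth.
- get_calibration(name): a dict with "fovy" (degrees; the focal length in pixels is half the picture's height over the tangent of half this angle, whatever the lens; pixels are square), "cx", "cy" (the principal point, pixels), "R" (3x3) and "t" (3): a world point X has camera coordinates R X + t. Camera axes: x right, y down, z forward; pixel columns grow to the right and rows downward; lengths in m; the calibration is good to about 2 mm. A picture is of the moment at which its call begins: read the wrist's pose just before it. get_calibration takes no time and is no camera call; for the wrist camera it gives the pose at the moment of the call.
- close_job(): hands the job in; it is judged then, once.
The state is a dict: "time": time; "joint_positions": joint angles; "qd": joint speeds; "joint_torque": joint torques, N m; "position": TCP position; "tool_rot": TCP orientation; "ft_force": force on the tool from outside, world axes, zero at the start; "torque": the same for the moment, N m; "grip_width": opening from 0.0 (shut) to 1.0 (fully open); "grip_force": force on a finger pad.
Only numpy, scipy, OpenCV 4.12 (cv2) and the standard library are available. Lean on these libraries where they do the work, as an engineer would, in place of code of your own. Each camera call takes 0.05 s, during which the arm holds its last target. There are 200 camera calls.

## Task

Pack the baking set away in its open case: lay all the wooden dough stamps flat side by side in the rectangular tray, which they just fill, and press each hand tool that is on the worktop fully home into the cutout of its own outline. When the tools are all home, swing the keeper bar across their handles to its stop. Leave the other things on the worktop where they are.

Things in the scene. Friction and masses are not known exactly. Their poses are not given: they have to be found in the camera images.
- case: Open wooden case, fixed, 188 x 329 x 27 mm (x, y, z). Origin: underside centre, z up. On its +y side a rectangular tray with cork floor; on its -y side a rigid grey insert, top 26 mm above the worktop, with three parallel shaped cutouts along x: from the tray outwards wheel, scraper, palette. On the rail at its -y edge (27 mm high) a swinging keeper bar.
- tray_floor (a point): Centre of the tray's floor, 10 mm above the worktop, axes as the case's. Inside, the tray is 148 mm along x, 113 mm along y and 16 mm deep; its walls are 26 to 27 mm above the worktop. The four stamps fill it as a 4 x 3 grid of 36 mm squares (4 along x), with 4 to 5 mm to spare.
- cutout_wheel (a point): Pastry wheel's cutout, head to the case's -x. Point on the cutout's floor, 10 mm above the worktop, where the tool's origin lies when it is home; axes as the case's. All cutouts are 16 mm deep, 3 mm wider per side than the tool at the mouth, 1.6 mm at the floor, 2.5 mm longer at each end.
- cutout_scraper (a point): Dough scraper's cutout, head to the case's -x. Point on the cutout's floor, 10 mm above the worktop, where the tool's origin lies when it is home; axes as the case's. In each cutout sprung pads pinch the handle's middle: a tool merely laid in stands 8 mm proud; 8 to 15 N down on the middle of the handle press it home, its top then 14 mm above the insert.
- cutout_palette (a point): Palette knife's cutout, head to the case's -x. Point on the cutout's floor, 10 mm above the worktop, where the tool's origin lies when it is home; axes as the case's. 
- wheel: Flat hand tool: dark wooden handle 90 x 22 x 30 mm (long, wide, high), steel head 5 mm thick, 3 to 8 mm above the underside. Origin: underside below the middle of the handle (near the centre of mass); x along the handle to the head, z up. Pastry wheel: head a round disc of 52 mm, centre at x = 80 mm, tip at 106 mm. 0.14 kg.
- scraper: Flat hand tool: dark wooden handle 90 x 22 x 30 mm (long, wide, high), steel head 5 mm thick, 3 to 8 mm above the underside. Origin: underside below the middle of the handle (near the centre of mass); x along the handle to the head, z up. Dough scraper: head a rectangular blade from x = 52 to 96 mm, 56 mm wide. 0.14 kg.
- palette: Flat hand tool: dark wooden handle 90 x 22 x 30 mm (long, wide, high), steel head 5 mm thick, 3 to 8 mm above the underside. Origin: underside below the middle of the handle (near the centre of mass); x along the handle to the head, z up. Palette knife: head a narrow blade 26 mm wide with a round tip at x = 117 mm. 0.13 kg.
- stamp_l1: Wooden dough stamp, an L-shaped plate 12 mm thick with a bar grip on top, 30 mm long (along x), 16 mm wide, reaching from 12 to 40 mm above the underside. Lower edges bevelled 1.3 mm. Origin: underside below the middle of the grip, z up. The long leg covers x -45 to 63, y -22 to 14 mm, the foot x -45 to -9, y 14 to 50 mm. 0.12 kg.
- stamp_l2: A second L-shaped dough stamp, the same as stamp_l1 (same hand).
- stamp_s1: Wooden dough stamp, a straight 72 x 36 mm plate 12 mm thick with a bar grip on top, 30 mm long (along x), 16 mm wide, reaching from 12 to 40 mm above the underside. Lower edges bevelled 1.3 mm. Origin: underside below the middle of the grip, z up. The long side lies along x, the grip in the middle. 0.08 kg.
- stamp_s2: A second straight dough stamp, the same as stamp_s1.
- keeper (a joint): Angle of the keeper, a flat steel bar 165 x 14 mm that swings level about an upright pivot, 43 to 48 mm above the worktop. 0: across the three handles (along the case's +y), at its stop; 1.57: towards the case's -x, clear of the insert. Starts at 1.4 to 1.65, at most 1.8. Stiff, stays where it is left; about 1 N at its knob. It passes 3 mm over handles that are home.
- keeper_pivot (a point): The keeper's pivot axis (upright), 43 mm above the worktop; axes as the case's.
- keeper_knob (a point): Top centre of the upright wooden knob on the keeper, 100 mm from the pivot: 14 mm across, from 48 to 70 mm above the worktop.
- jar: Bystander: a glass jar with a grey lid, 70 mm across, 88 mm high. Origin under its centre.
- tall_tin: Bystander: a small food tin, 57 mm across, 72 mm high. Origin under its centre.
- tin: Bystander: a half-height food tin, 75 mm across, 58 mm high. Origin under its centre.
- salt: Bystander: a salt shaker, 44 mm across, 90 mm high. Origin under its centre.
- mug: Bystander: a pale mug with a broad band, 82 x 108 mm with its handle, 92 mm high. Origin under its centre.
Things that resemble listed ones, but are neither listed nor needed, are in the scene too. What is shaped like the scraper but purple is not meant.

How it is judged:
By the outcome, as a careful person would: the job done as asked, in the order asked, and still so for the second after the job is handed in, with the robot touching nothing.
Of wheel, scraper, palette only 2 to 3 are there at a start; the rules pass over those that are not, and their reading is None.
At some moment in a run one of wheel, scraper, palette, stamp_l1, stamp_l2, stamp_s1, stamp_s2 may be knocked a few centimetres aside while the robot is not near it.
Once in a run the grip may slacken for a moment while it holds something.
It also fails if it takes over 210 s, if anything falls off the work surface, if the arm or the gripper's body presses on something with over 40 N, if the wrist force passes 120 N, or if a joint passes its speed limit or range.

## Working session

There is one attempt and no reset: what is moved stays moved. The work goes in short steps, Python scripts to look and compute and a shell command to move; the robot and the scene stay as the last step left them, time stands still between calls to the robot, and variables do not carry over. Pictures are saved under pics/ and viewed, at most 14 in all, crops included, and the job is handed in when it is done.

```bash
ls; mkdir -p pics; cat > h.py <<'E'
import numpy as np,cv2,sys
from bench import get_state,get_image,get_calibration
def cam(n):
    c=get_calibration(n); f=200/np.tan(np.radians(c['fovy'])/2)
    return f,c['cx'],c['cy'],np.array(c['R']),np.array(c['t'])
def px2w(n,u,v,z,c=None):
    f,cx,cy,R,t=c or cam(n)
    d=R.T@np.array([(u-cx)/f,(v-cy)/f,1]);o=-R.T@t
    return o+d*(z-o[2])/d[2]
def w2px(n,X,c=None):
    f,cx,cy,R,t=c or cam(n)
    p=R@np.array(X)+t
    return cx+f*p[0]/p[2],cy+f*p[1]/p[2]
def save(n,name,crop=None,scale=1):
    im=get_image(n)[:,:,::-1]
    cv2.imwrite('pics/raw_'+name,im)
    if crop: im=im[crop[1]:crop[3],crop[0]:crop[2]]
    cv2.imwrite('pics/'+name,cv2.resize(im,None,fx=scale,fy=scale,interpolation=cv2.INTER_CUBIC))
E
python3 - <<'E'
from h import *
save('top','a.png',None,1.25);save('side','b.png',None,1.25)
for n in('top','side','wrist'):
    c=get_calibration(n);print(n,c['fovy'],c['cx'],c['cy'],np.round(c['R'],3).tolist(),np.round(c['t'],3))
print(get_state())
E
```

```text
pics
top 43.77509336466752 320.7872147933092 188.26979649998916 [[0.424, -0.906, 0.008], [-0.718, -0.341, -0.607], [0.553, 0.251, -0.795]] [-0.322  0.412  1.911]
side 55.11215959730338 318.9666955567939 196.56141267550126 [[-0.976, -0.218, 0.024], [-0.134, 0.506, -0.852], [0.174, -0.835, -0.523]] [0.516 0.169 1.314]
wrist 58.38038004143868 324.2955805305832 205.25527204175657 [[0.453, -0.892, -0.002], [-0.865, -0.44, 0.241], [-0.216, -0.107, -0.97]] [-0.65  -0.029  0.39 ]
{'time': 0.1, 'joint_positions': array([ 1.11607907,  0.321763  , -0.0700818 ,  1.45152105,  0.02257718,
        1.37077504, -0.05688532]), 'qd': array([-2.72884932e-04, -4.13572499e-05,  1.29275995e-03, -1.97091855e-03,
        6.72497205e-04, -9.80155819e-04,  1.33828562e-03]), 'joint_torque': array([-1.07262229e-04, -4.92573059e+01, -4.05630218e-01, -3.13398242e+01,
       -6.41041668e-02,  3.94743495e-02,  1.00096520e-04]), 'position': array([ 0.29343999, -0.57946385,  0.2215777 ]), 'tool_rot': array([-3.05409089e+00, -7.29368084e-01,  7.16921214e-04]), 'ft_force': array([-0.25103095,  0.20545798,  0.25795447]), 'torque': array([0.0261194 , 0.02886193, 0.02074466]), 'grip_force': 0.0, 'grip_width': 1.0007039491615886}
```

View pics/a.png

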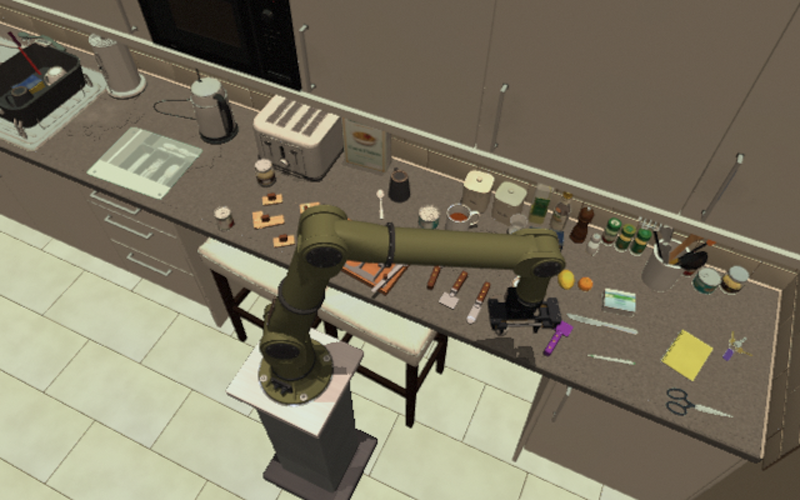

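View pics/b.png

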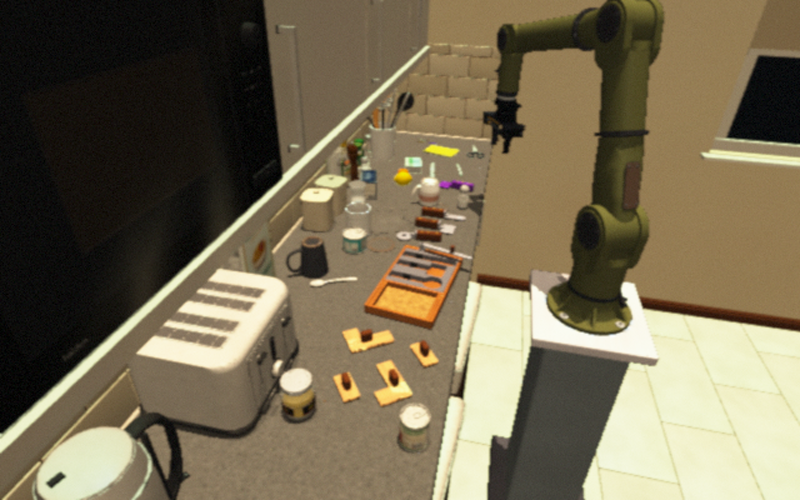

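```bash
python3 - <<'E'
from h import *
im=cv2.imread('pics/raw_b.png')
cv2.imwrite('pics/c.png',cv2.resize(im[130:340,240:400],None,fx=2.85,fy=2.85,interpolation=cv2.INTER_CUBIC))
# case corners etc from the 1.25x picture
for n,u,v,z in[('tray -y? corner1',367,307,.027),('corner2',432,325,.027),('corner3',462,255,.027),('corner4',407,247,.027),('stampL a grip',366,335,.04),('L b',393,377,.04),('s a',424,347,.04),('s b',346,380,.04),('t1',433,212,.03),('t2',428,223,.03),('t3',428,235,.03)]:
    print(n,px2w('side',u/1.25,v/1.25,z).round(3))
f,cx,cy,R,t=cam('wrist');print('wristcam',-R.T@t)
for p in[(0,0),(640,0),(0,400),(640,400)]:print(px2w('wrist',*p,0).round(3))
E
```

```text
tray -y? corner1 [0.575 0.179 0.027]
corner2 [0.398 0.208 0.027]
corner3 [ 0.361 -0.137  0.027]
corner4 [ 0.534 -0.139  0.027]
stampL a grip [0.544 0.297 0.04 ]
L b [0.451 0.41  0.04 ]
s a [0.402 0.303 0.04 ]
s b [0.546 0.442 0.04 ]
t1 [ 0.492 -0.391  0.03 ]
t2 [ 0.496 -0.306  0.03 ]
t3 [ 0.482 -0.226  0.03 ]
wristcam [ 0.35305439 -0.55026288  0.38445032]
[ 0.308 -0.219  0.   ]
[ 0.588 -0.772  0.   ]
[-0.151 -0.338  0.   ]
[ 0.222 -1.068 -0.   ]
```

View pics/c.png

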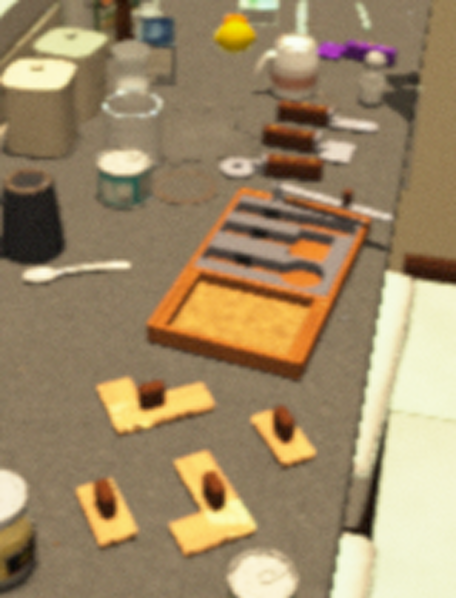

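```bash
python3 -m crank '[[1,0.4,0.7,0.65,-0.03],[1,0.4,0.7,0.65,-0.03],[1,0.4,0.7,0.65,-0.03],[1,0.4,0.7,0.65,-0.03],[1,0.4,0.7,0.65,-0.03]]'
python3 -m crank '[[1,0.5,1,0,-0.045],[1,0.5,1,0,-0.045],[1,0.5,1,0,-0.045],[1,0.5,1,0,-0.045],[1,0.5,1,0,-0.045]]'
python3 -m crank '[[1,0,1,0,0],[1,0,1,0,0],[1,0,1,0,0],[1,0,1,0,0],[1,0,1,0,0]]'
python3 - <<'E'
from h import *
import pickle
pickle.dump(cam('wrist'),open('cd.pkl','wb'))
save('wrist','d.png',None,1.25)
E
```

```text
time: 0.72
position: [0.3743, -0.4396, 0.3531]
tool_rot: [3.109, 0.442, 0.001]
ft_force: [-0.6, -0.4, -1.3]
grip_width: 1.002
grip_force: 0.0
time: 1.35
position: [0.4741, -0.2381, 0.3505]
tool_rot: [-3.14, -0.002, 0.004]
ft_force: [-0.9, -1.8, 0.2]
grip_width: 1.001
grip_force: 0.0
time: 1.98
position: [0.4734, -0.0421, 0.3516]
tool_rot: [3.141, -0.007, -0.002]
ft_force: [0.5, -0.6, -0.3]
grip_width: 0.999
grip_force: 0.0
```

View pics/d.png

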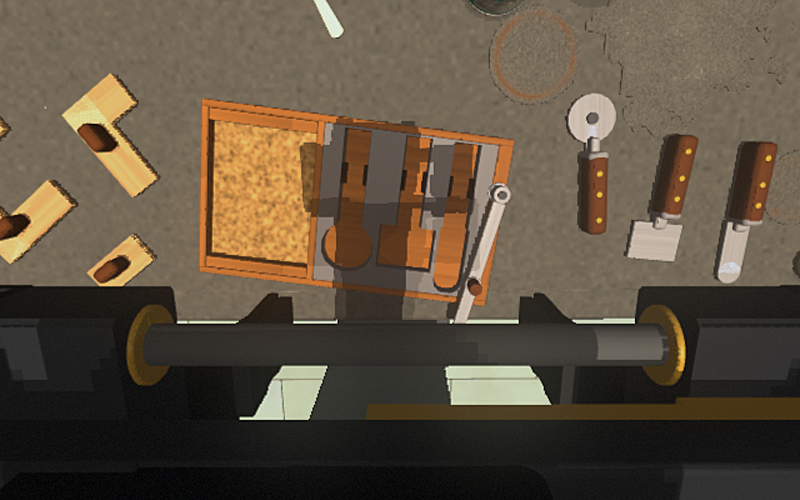

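```bash
python3 -m crank '[[1,0,1,0,0],[1,0,1,0,0],[1,0,1,0,0],[1,0,1,0,0],[1,0,1,0,0]]'
python3 -m crank '[[1,-0.1,0.7,0,0],[1,-0.1,0.7,0,0],[1,-0.1,0.7,0,0],[1,-0.1,0.7,0,0],[1,-0.1,0.7,0,0]]'
python3 - <<'E'
from h import *
import pickle
c=pickle.load(open('cd.pkl','rb'))
P=lambda u,v,z:px2w('',u/1.25,v/1.25,z,c)
for nm,u,v,z in[('TL',203,99,.027),('BL',201,272,.027),('TR',513,140,.027),('BR',487,305,.027),('piv',501,195,.048),('knob',474,287,.070)]:print(nm,P(u,v,z).round(4)[:2])
for nm,a,b in[('wheel',(598,155),(592,232)),('scr',(684,140),(665,213)),('pal',(762,144),(743,218))]:
    A,B=P(*a,.03),P(*b,.03);print(nm,((A+B)/2).round(4)[:2],np.degrees(np.arctan2(*(A-B)[1::-1])).round(1),np.linalg.norm(A-B).round(3))
pickle.dump(cam('wrist'),open('ce.pkl','wb'))
save('wrist','e.png',None,1.25)
E
```

```text
time: 2.65
position: [0.4746, 0.1579, 0.352]
tool_rot: [3.141, -0.007, -0.002]
ft_force: [-0.4, -0.3, 0.2]
grip_width: 1.0
grip_force: 0.0
time: 3.28
position: [0.4556, 0.2967, 0.3521]
tool_rot: [3.14, -0.012, -0.0]
ft_force: [0.5, -0.7, -0.5]
grip_width: 0.997
grip_force: 0.0
TL [0.5864 0.1662]
BL [0.4009 0.1896]
TR [ 0.5443 -0.1559]
BR [ 0.3601 -0.136 ]
piv [ 0.4889 -0.1416]
knob [ 0.3959 -0.1134]
wheel [ 0.4872 -0.2467] 1.2 0.083
scr [ 0.5051 -0.3296] -6.9 0.077
pal [ 0.5    -0.4138] -4.3 0.079
```

View pics/e.png

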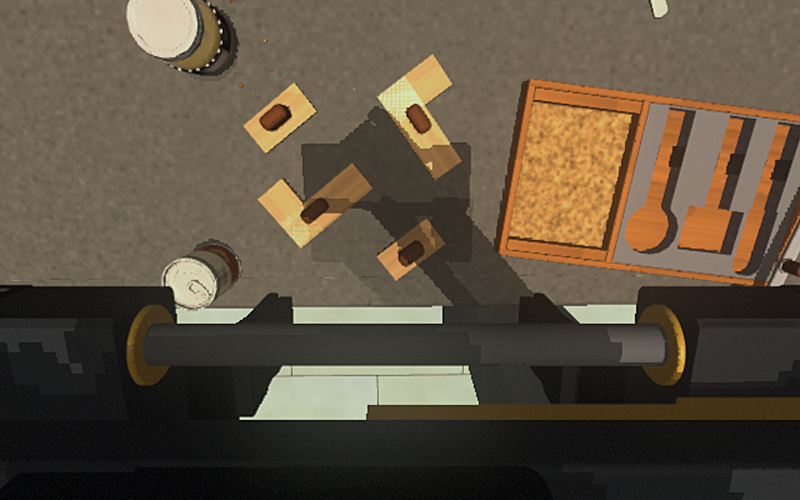

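```bash
cat > fit.py <<'E'
from h import *
from scipy.optimize import minimize
LPL=[(-45,-22),(63,-22),(63,14),(-9,14),(-9,50),(-45,50)]
SPL=[(-36,-18),(36,-18),(36,18),(-36,18)]
BOX=lambda a,b:[(-a/2,-b/2),(a/2,-b/2),(a/2,b/2),(-a/2,b/2)]
GR=(BOX(30,16),12,40)
MOD={'L':[(LPL,0,12),GR],'S':[(SPL,0,12),GR],'T':[(BOX(90,22),0,30)],'C':[(BOX(188,329),0,27)]}
SC=4
def render(kind,p,c,shape,z0=0):
    f,cx,cy,R,t=c
    m=np.zeros((shape[0]*2,shape[1]*2),np.uint8)
    th=p[2];Rz=np.array([[np.cos(th),-np.sin(th)],[np.sin(th),np.cos(th)]])
    for poly,a,b in MOD[kind]:
        xy=(np.array(poly)/1000)@Rz.T+p[:2]
        def proj(z):
            X=np.c_[xy,np.full(len(xy),z/1000+z0)]@R.T+t
            return np.c_[cx+f*X[:,0]/X[:,2],cy+f*X[:,1]/X[:,2]]
        lo,hi=proj(a),proj(b)
        fp=lambda q:cv2.fillPoly(m,[np.round((q+.5)*2*16-8).astype(np.int32)],255,shift=4)
        fp(lo);fp(hi)
        for i in range(len(lo)):
            j=(i+1)%len(lo);fp(np.array([lo[i],lo[j],hi[j],hi[i]]))
    return cv2.resize(m,(shape[1],shape[0]),interpolation=cv2.INTER_AREA)/255.
def fit(mask,kind,p0,c,z0=0):
    # keep only mask near the initial guess
    near=cv2.dilate((render(kind,p0,c,mask.shape,z0)>0).astype(np.uint8),np.ones((17,17)))
    M=(mask>0)*near*1.
    def cost(q):
        r=render(kind,(q[0]/1e3,q[1]/1e3,q[2]/1e2),c,mask.shape,z0);return ((r-M)**2).sum()/M.sum()
    q=np.array([p0[0]*1e3,p0[1]*1e3,p0[2]*1e2]);best=None
    for s in(10,3,1):
        sim=np.vstack([q,q+np.diag([s,s,s])]);o=minimize(cost,q,method='Nelder-Mead',options=dict(initial_simplex=sim,xatol=.05,fatol=1e-5));q=o.x
    return np.array([q[0]/1e3,q[1]/1e3,q[2]/1e2]),o.fun
def satmask(im,s=75):
    h=cv2.cvtColor(cv2.GaussianBlur(im,(3,3),0),cv2.COLOR_BGR2HSV)
    return ((h[...,1]>s)&(h[...,0]<35)).astype(np.uint8)
E
python3 - <<'E'
from fit import *
import pickle
for f,C in(('d','cd'),('e','ce')):
    im=cv2.imread(f'pics/raw_{f}.png');c=pickle.load(open(C+'.pkl','rb'))
    h=cv2.cvtColor(im,cv2.COLOR_BGR2HSV)
    if f=='e':
        for u,v in((100,200),(340,220),(390,140),(300,180),(275,85),(290,85),(420,240),(330,95)):print(u,v,h[int(v/1.25),int(u/1.25)])
    m=satmask(im)
    P=lambda u,v,z:px2w('',u/1.25,v/1.25,z,c)
    if f=='e':
        for k,a,b in(('S',(262,127),(290,107)),('L',(306,218),(330,202)),('L',(424,130),(411,107)),('S',(402,257),(422,246))):
            A,B=P(*a,.04),P(*b,.04);th=np.arctan2(*(B-A)[1::-1]);ctr=(A+B)/2
            for d in((0,np.pi) if k=='L' else (0,)):
                p,e=fit(m,k,(ctr[0],ctr[1],th+d),c);print(k,p.round(4),round(e,3))
    else:
        for ctr,th in(((.4872,-.2467),0.),((.5051,-.3296),3.05),((.5,-.4138),3.05)):
            p,e=fit(m,'T',(*ctr,th),c);print('T',p.round(4),round(e,3))
        p0=(.473,.016,-.125)
        near=cv2.dilate((render('C',p0,c,m.shape)>0).astype(np.uint8),np.ones((15,15)))
        m2=cv2.morphologyEx(m*near,cv2.MORPH_OPEN,np.ones((3,3)));m2[230:]=0
        hull=cv2.convexHull(cv2.findNonZero(m2));hm=cv2.fillConvexPoly(np.zeros_like(m),hull,1)
        p,e=fit(hm,'C',p0,c);print('C',p.round(4),round(e,3))
E
```

```text
T [ 0.4824 -0.2507  0.1183] 0.232
T [ 0.5064 -0.3371  3.1075] 0.209
T [ 0.4982 -0.4269  3.1366] 0.18
C [ 0.4751  0.0184 -0.1256] 0.038
100 200 [ 19  69 115]
340 220 [ 16  65 102]
390 140 [18 65 71]
300 180 [ 19  69 119]
275 85 [ 19  63 113]
290 85 [ 20 112 180]
420 240 [ 15 141  96]
330 95 [ 19  64 112]
S [ 0.5516  0.4324 -0.94  ] 0.03
L [ 0.4538  0.3969 -0.8883] 0.057
L [0.46   0.3777 2.2568] 0.425
L [0.5312 0.2779 0.6019] 0.635
L [0.5488 0.2818 3.7618] 0.175
S [ 0.4051  0.2901 -0.9258] 0.126
```

```bash
python3 - <<'E'
from fit import *
import pickle
outs=[]
for f,C in(('d','cd'),('e','ce')):
    im=cv2.imread(f'pics/raw_{f}.png');c=pickle.load(open(C+'.pkl','rb'))
    m=satmask(im,95)
    def ov(k,p):
        r=(render(k,p,c,m.shape)>.5).astype(np.uint8);cn,_=cv2.findContours(r,cv2.RETR_EXTERNAL,cv2.CHAIN_APPROX_NONE);cv2.drawContours(im,cn,-1,(255,0,255),1)
    if f=='e':
        L=[('S',(.5516,.4324,-.94)),('L',(.4538,.3969,-.8883)),('L',(.5488,.2818,3.76)),('S',(.4051,.2901,-.9258))]
    else: L=[('T',(.4872,-.2467,0.)),('T',(.5051,-.3296,3.05)),('T',(.5,-.4138,3.05)),('C',(.4751,.0184,-.1256))]
    for k,p in L:
        if k!='C': p,e=fit(m,k,p,c);print(k,p.round(4),round(e,3))
        ov(k,p)
    outs.append(im)
A=outs[0][50:250,150:640];B=outs[1][20:240,180:400]
A=cv2.resize(A,(800,327));B=cv2.resize(B,(270,270));
M=cv2.cvtColor(satmask(cv2.imread('pics/raw_e.png'),95)[20:240,180:400]*255,cv2.COLOR_GRAY2BGR);M=cv2.resize(M,(270,270))
o=np.zeros((600,800,3),np.uint8);o[:327]=A;o[327:597,:270]=B;o[327:597,280:550]=M
cv2.imwrite('pics/f.png',o)
E
```

```text
T [ 0.4844 -0.2509  0.1274] 0.332
T [ 0.5054 -0.336   3.0826] 0.292
T [ 0.4974 -0.4234  3.0701] 0.275
S [ 0.5518  0.4321 -0.9293] 0.011
L [ 0.4538  0.3967 -0.8888] 0.025
L [0.5487 0.2821 3.7596] 0.266
S [ 0.4045  0.2908 -0.9256] 0.013
```

View pics/f.png

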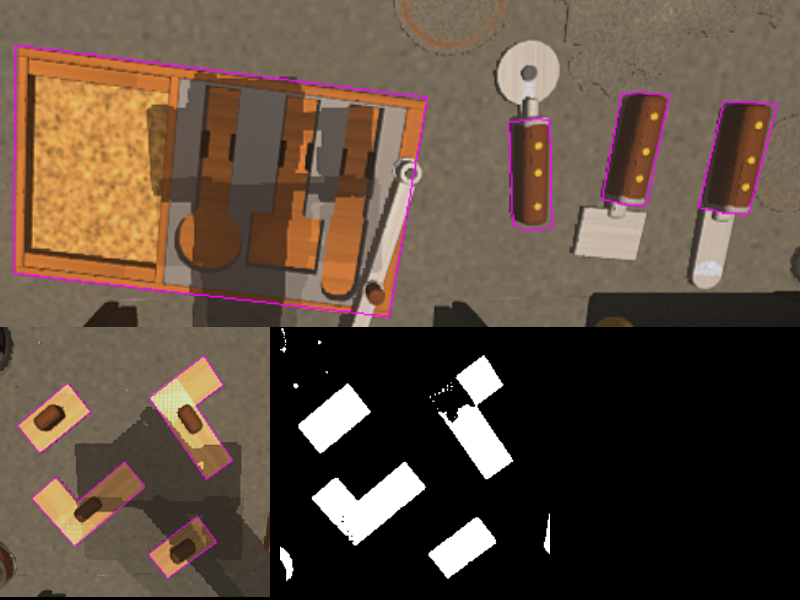

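```bash
python3 -m crank '[[1,0.1,-0.65,-0.5,0.125],[1,0.1,-0.65,-0.5,0.125],[1,0.1,-0.65,-0.5,0.125],[1,0.1,-0.65,-0.5,0.125],[1,0.1,-0.65,-0.5,0.125]]' >/dev/null
python3 -m crank '[[1,0.07,-0.6,-0.5,0.125],[1,0.07,-0.6,-0.5,0.125],[1,0.07,-0.6,-0.5,0.125],[1,0.07,-0.6,-0.5,0.125],[1,0.07,-0.6,-0.5,0.125]]'
python3 -m crank '[[1,0,0,0,0]]'|tail -5
python3 - <<'E'
from h import *
import pickle
pickle.dump(cam('wrist'),open('cg.pkl','wb'))
save('wrist','g.png',(60,0,600,330),1.48)
E
```

```text
time: 4.58
position: [0.4875, 0.0472, 0.1523]
tool_rot: [2.227, 2.216, -0.001]
ft_force: [-0.3, 0.2, -0.0]
grip_width: 1.0
grip_force: 0.0
position: [0.4877, 0.048, 0.1527]
tool_rot: [2.228, 2.214, -0.001]
ft_force: [0.9, -0.5, -0.3]
grip_width: 1.0
grip_force: 0.0
```

View pics/g.png

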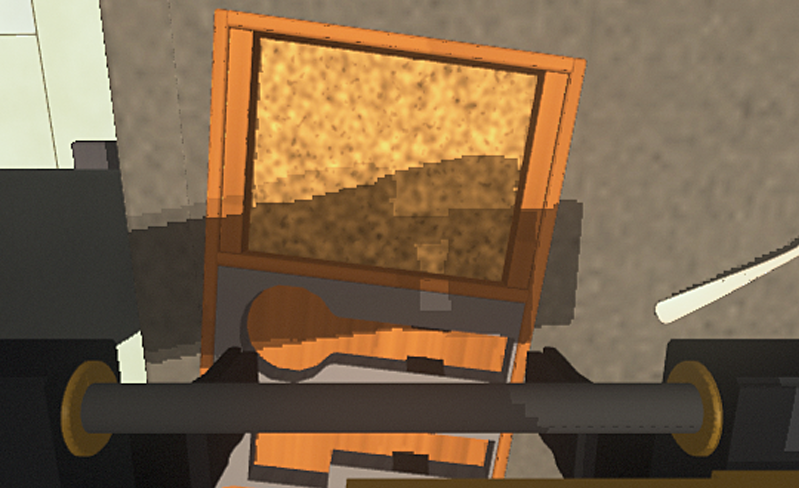

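```bash
python3 - <<'E'
from fit import *
import pickle
c=pickle.load(open('cg.pkl','rb'))
P=lambda u,v,z:px2w('',u/1.48+60,v/1.48,z,c)[:2]
q=[P(257,31,.0265),P(545,73,.0265),P(246,253,.0265),P(505,288,.0265)]
print(np.round(q,4).tolist());a,b,d,e=q
print('x len',np.linalg.norm(b-a),np.linalg.norm(e-d),'y',np.linalg.norm(a-d),np.linalg.norm(b-e))
ang=lambda v:np.degrees(np.arctan2(v[1],v[0]));print(ang(b-a),ang(e-d),ang(a-d)-90,ang(b-e)-90)
o=[P(218,10,.027),P(585,60,.027)];print('outer',np.round(o,4).tolist(),np.linalg.norm(o[1]-o[0]),ang(o[1]-o[0]))
# edge refinement via brightness profiles: cork/orange/dark
im=cv2.imread('pics/raw_g.png')
th=np.radians(-7.2);R=np.array([[np.cos(th),-np.sin(th)],[np.sin(th),np.cos(th)]])
ctr=np.mean(q,axis=0);print(ctr)
f=lambda x,y,z:w2px('',[*(ctr+R@np.array([x,y])),z],c)
# rectified strip profiles at rim height
def prof(pts):
    pts=np.array(pts,np.float32);return cv2.remap(im,pts[...,0],pts[...,1],cv2.INTER_LINEAR)
xs=np.arange(-.084,-.062,.001);
for nm,s in(('x-',-1),('x+',1)):
    g=prof([[f(s*r,y,.0265) for r in np.arange(.066,.084,.001)] for y in np.linspace(.005,.045,15)]);print(nm,g.mean(0).round().astype(int)[:,1:].tolist())
for nm,s in(('y-',-1),('y+',1)):
    g=prof([[f(x,s*r,.0265) for r in np.arange(.048,.066,.001)] for x in np.linspace(-.05,.05,21)]);print(nm,g.mean(0).round().astype(int)[:,1:].tolist())
E
```

```text
[[0.4226, 0.182], [0.5674, 0.1618], [0.4092, 0.0708], [0.5523, 0.0503]]
x len 0.14616662723814086 0.1445628208022263 y 0.11206601786560556 0.11248373356023954
-7.952802366056575 -8.125594376573835 -6.890897920740258 -7.7121661212671455
outer [[0.4042, 0.1914], [0.587, 0.1677]] 0.1843944276200758 -7.40439734963248
[0.48789291 0.11621661]
x- [[176, 235], [176, 235], [178, 236], [179, 236], [160, 217], [111, 160], [51, 82], [45, 74], [44, 71], [55, 91], [123, 209], [140, 232], [137, 228], [135, 226], [133, 224], [133, 225], [134, 226], [136, 226]]
x+ [[155, 214], [155, 215], [149, 210], [115, 169], [54, 86], [56, 88], [57, 90], [100, 168], [144, 237], [140, 230], [138, 228], [135, 226], [134, 224], [133, 223], [132, 222], [133, 223], [135, 225], [138, 229]]
y- [[78, 111], [78, 110], [77, 110], [76, 109], [76, 108], [67, 98], [50, 81], [50, 80], [53, 87], [62, 103], [65, 108], [66, 109], [65, 108], [65, 108], [63, 106], [58, 97], [61, 79], [73, 82]]
y+ [[161, 225], [162, 224], [164, 225], [168, 228], [172, 231], [179, 239], [118, 169], [48, 78], [52, 82], [64, 104], [112, 190], [134, 225], [141, 232], [142, 232], [141, 232], [141, 233], [124, 214], [111, 145]]
```

```bash
python3 - <<'E'
from fit import *
import pickle
c=pickle.load(open('cg.pkl','rb'));im=cv2.imread('pics/raw_g.png')
ctr=np.array([.48789,.11622]);th=np.radians(-7.2)
for it in range(2):
    R=np.array([[np.cos(th),-np.sin(th)],[np.sin(th),np.cos(th)]])
    f=lambda x,y:w2px('',[*(ctr+R@np.array([x,y])),.0265],c)
    def edges(mk,ss,r):
        out=[]
        for s in ss:
            pts=np.array([[mk(s,q) for q in r]],np.float32)
            g=cv2.remap(im,pts[...,0],pts[...,1],cv2.INTER_LINEAR)[0,:,2].astype(float)
            g=g/g[-6:].mean()
            k=np.argmin(g); 
            j=next((j for j in range(k,len(g)-1) if g[j]<.7<=g[j+1]),None)
            if j is not None: out.append((s,r[j]+(r[j+1]-r[j])*(.7-g[j])/(g[j+1]-g[j])))
        o=np.array(out);p=np.polyfit(o[:,0],o[:,1],1);res=o[:,1]-np.polyval(p,o[:,0]);o=o[abs(res)<2*res.std()];p=np.polyfit(o[:,0],o[:,1],1)
        return p
    ys=np.linspace(-.04,.045,40);xs=np.linspace(-.06,.06,40);rx=np.arange(.066,.083,.0005);ry=np.arange(.05,.063,.0005)
    a=edges(lambda s,q:f(-q,s),ys,rx);b=edges(lambda s,q:f(q,s),ys,rx)
    d=edges(lambda s,q:f(s,-q),xs,ry);e=edges(lambda s,q:f(s,q),xs,ry)
    print('x- %.2f mm slope %.2f | x+ %.2f %.2f | y- %.2f %.2f | y+ %.2f %.2f'%tuple(v for p in(a,b,d,e) for v in(p[1]*1e3,np.degrees(p[0]))))
    ctr=ctr+R@np.array([(b[1]-a[1])/2,(e[1]-d[1])/2]); th+=np.mean([a[0],-b[0],-d[0],e[0]]) 
    print(ctr.round(4),np.degrees(th).round(2))
E
```

```text
x- 75.60 mm slope -0.31 | x+ 72.83 0.20 | y- 56.30 -0.26 | y+ 57.58 -0.30
[0.4866 0.117 ] -7.34
x- 74.21 mm slope -0.06 | x+ 74.19 0.13 | y- 56.35 0.76 | y+ 56.92 -0.15
[0.4866 0.1173] -7.61
```

```bash
python3 -m crank '[[0.4,0.15,0.6,0,0.145],[0.4,0.15,0.6,0,0.145],[0.4,0.15,0.6,0,0.145],[0.4,0.15,0.6,0,0.145],[0.4,0.15,0.6,0,0.145]]' 30 >/dev/null
python3 -m crank '[[0.4,0.155,0.57,-0.2,0.145],[0.4,0.155,0.57,-0.2,0.145],[0.4,0.155,0.57,-0.2,0.145],[0.4,0.155,0.57,-0.2,0.145],[0.4,0.155,0.57,-0.2,0.145]]' >/dev/null
python3 -m crank '[[0.4,0,0,-0.1,0.058],[0.4,0,0,-0.1,0.058],[0.4,0,0,-0.1,0.058],[0.4,0,0,-0.1,0.058]]'
python3 - <<'E'
from fit import *
import pickle
s=get_state();p=s['position'];rv=s['tool_rot'];R=cv2.Rodrigues(np.array(rv))[0];print(p.round(4),np.degrees(np.arctan2(R[1,0],R[0,0])))
c=cam('wrist');im=get_image('wrist')[:,:,::-1].copy();m=satmask(im,95)
cv2.imwrite('pics/raw_h.png',im)
for k,q in(('S',(.5518,.4321,-.9293)),('L',(.4538,.3967,-.8888)),('L',(.5487,.2821,3.7596)),('S',(.4045,.2908,-.9256))):
    print([np.round(w2px('',[*q[:2],.02],c))],end='')
    try:
        r,e=fit(m,k,q,c);print(k,r.round(4),round(e,3))
    except Exception as ex:print('x')
E
```

```text
time: 6.5
position: [0.5491, 0.2837, 0.0927]
tool_rot: [-0.942, 2.997, -0.0]
ft_force: [-0.9, 0.4, 0.1]
grip_width: 0.4
grip_force: 0.0
[0.5491 0.2837 0.0927] -145.08522985644498
[array([487., 327.])]S [ 0.5565  0.4377 -1.3723] 1.465
[array([544., 195.])]L [ 0.4536  0.3968 -0.8976] 0.197
[array([323., 212.])]L [0.5483 0.2818 3.7586] 0.182
[array([472.,  32.])]S [ 0.4044  0.2911 -0.9205] 0.009
```

```bash
python3 -m crank '[[0.4,-0.002,-0.008,-0.373,0.001],[0.4,-0.002,-0.008,-0.373,0.001],[0.4,-0.002,-0.008,-0.373,0.001],[0.4,-0.002,-0.008,-0.373,0.001]]' 30
python3 -m crank '[[0,0,0,0,0],[0,0,0,0,0],[0,0,0,0,0],[0,0,0,0,0]]' 35
python3 -m crank '[[0,0,0,0.375,0],[0,0,0,0.375,0],[0,0,0,0.375,0],[0,0,0,0.375,0]]'
```

```text
time: 7.05
position: [0.5493, 0.2836, 0.0201]
tool_rot: [-0.957, 2.989, 0.001]
ft_force: [-0.9, 0.2, 0.7]
grip_width: 0.399
grip_force: 0.0
time: 7.55
position: [0.5486, 0.2826, 0.0186]
tool_rot: [-0.957, 2.991, -0.0]
ft_force: [-0.6, -1.1, 4.9]
grip_width: 0.18
grip_force: 35.0
time: 8.05
position: [0.5474, 0.2815, 0.0912]
tool_rot: [0.957, -2.989, 0.001]
ft_force: [0.9, 0.5, -1.4]
grip_width: 0.181
grip_force: 35.0
```

```bash
python3 -m crank '[[0,-0.168,-0.86,0,-0.1193],[0,-0.168,-0.86,0,-0.1193],[0,-0.168,-0.86,0,-0.1193],[0,-0.168,-0.86,0,-0.1193],[0,-0.168,-0.86,0,-0.1193]]'
python3 -m crank '[[0,0,0,0,0],[0,0,0,0,0]]'
cat > st.py <<'E'
from fit import *
s=get_state();p=s['position'];R=cv2.Rodrigues(np.array(s['tool_rot']))[0]
print('TCP',p.round(4),'yaw',np.degrees(np.arctan2(R[1,0],R[0,0])).round(2),'grip',round(s['grip_width'],3),'t',s['time'],'ft',np.round(s['ft_force'],1))
a=sys.argv[1:]
# args: kind x y thdeg z0 ...
if a:
    c=cam('wrist');im=get_image('wrist')[:,:,::-1].copy();m=satmask(im,95);cv2.imwrite('pics/raw_%d.png'%int(s['time']*100),im)
    for i in range(0,len(a),5):
        k=a[i];x,y,t,z=map(float,a[i+1:i+5])
        r,e=fit(m,k,(x,y,np.radians(t)),c,z);print(k,r[:2].round(4),np.degrees(r[2]).round(2),'err',round(e,3))
E
python3 st.py L .5138 .1095 172.55 .073
```

```text
time: 8.68
position: [0.5139, 0.1093, 0.0919]
tool_rot: [-0.203, -3.133, 0.001]
ft_force: [-0.2, -0.4, -0.4]
grip_width: 0.18
grip_force: 35.0
time: 8.93
position: [0.5143, 0.1117, 0.0926]
tool_rot: [-0.198, -3.135, -0.001]
ft_force: [0.2, 0.9, -1.4]
grip_width: 0.185
grip_force: 35.0
TCP [0.5143 0.1117 0.0926] yaw 172.77 grip 0.185 t 8.925 ft [ 0.2  0.9 -1.4]
L [0.5152 0.1143] 180.65 err 0.655
```

```bash
python3 -m crank '[[0,-0.002,-0.006,-0.23,-0.0005],[0,-0.002,-0.006,-0.23,-0.0005],[0,-0.002,-0.006,-0.23,-0.0005],[0,-0.002,-0.006,-0.23,-0.0005]]'
for i in 1 2 3; do python3 -m crank '[[0,0,0,0,0]]' | sed -n 2,3p; done; python3 st.py
```

```text
time: 9.48
position: [0.5154, 0.1098, 0.0485]
tool_rot: [0.208, 3.132, 0.001]
ft_force: [-0.3, -0.3, -0.1]
grip_width: 0.179
grip_force: 35.0
position: [0.5151, 0.1095, 0.0481]
tool_rot: [0.209, 3.133, 0.0]
position: [0.5147, 0.1092, 0.0476]
tool_rot: [0.209, 3.134, -0.0]
position: [0.5144, 0.1092, 0.0472]
tool_rot: [0.209, 3.134, -0.0]
TCP [0.5144 0.1092 0.0472] yaw 172.36 grip 0.183 t 9.85 ft [-1.1  0.3 -1. ]
```

```bash
python3 -m crank '[[0,0,0,-0.05,0],[0,0,0,-0.09,0],[0,0,0,-0.09,0],[0,0,0,-0.09,0]]'; python3 st.py
```

```text
time: 10.35
position: [0.514, 0.1093, 0.0285]
tool_rot: [-0.209, -3.134, -0.0]
ft_force: [0.2, -0.6, -1.5]
grip_width: 0.18
grip_force: 35.0
TCP [0.514  0.1093 0.0285] yaw 172.38 grip 0.18 t 10.35 ft [ 0.2 -0.6 -1.5]
```

```bash
python3 -m crank '[[0.32,0,0,0,0],[0.32,0,0,0,0],[0.32,0,0,0.35,0],[0.4,0,0,0.35,0],[0.4,0,0,0.35,0]]'
python3 -m crank '[[0.4,0.1,0.3,0.15,0],[0.4,0.1,0.3,0.15,0],[0.4,0.1,0.3,0.15,0]]'
python3 st.py; python3 - <<'E'
from h import *
import pickle
pickle.dump(cam('wrist'),open('ci.pkl','wb'))
save('wrist','i.png',(120,0,620,330),1.6)
E
```

```text
time: 10.98
position: [0.5147, 0.1091, 0.0994]
tool_rot: [0.209, 3.133, -0.001]
ft_force: [-1.2, 0.7, -1.2]
grip_width: 0.387
grip_force: 0.0
time: 11.35
position: [0.5334, 0.1697, 0.1278]
tool_rot: [-0.206, -3.133, 0.0]
ft_force: [-0.7, -0.1, -0.7]
grip_width: 0.398
grip_force: 0.0
TCP [0.5334 0.1697 0.1278] yaw 172.48 grip 0.398 t 11.35 ft [-0.7 -0.1 -0.7]
```

View pics/i.png

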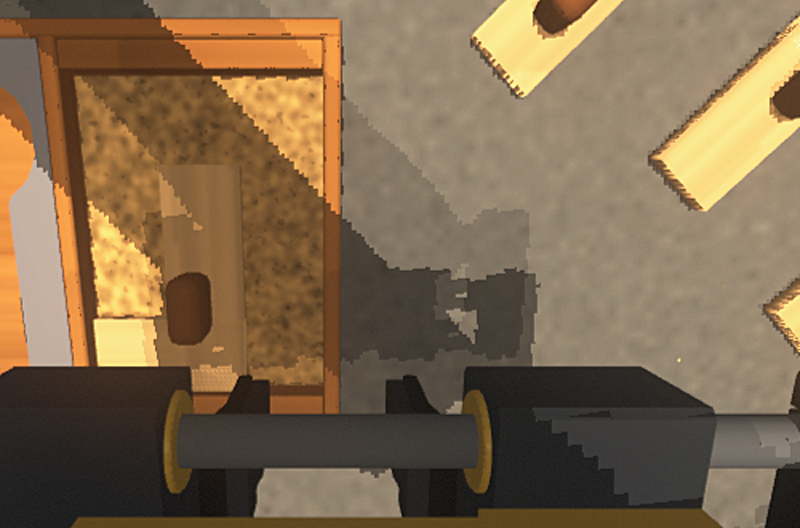

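```bash
python3 - <<'E'
from h import *
import pickle
c=pickle.load(open('ci.pkl','rb'));th=np.radians(-7.45);R=np.array([[np.cos(th),-np.sin(th)],[np.sin(th),np.cos(th)]])
for nm,u,v,z in[('end a',240,165,.022),('end b',160,165,.022),('foot',93,319,.022),('foot wallside bottom',96,365,.022),('wall+y',323,150,.0265),('wall+y rim',325,300,.0265),('y- rim',62,75,.0265),('y- rim',80,320,.0265),('x- rim',150,69,.0265)]:
    p=px2w('',u/1.6+120,v/1.6,z,c)[:2];print(nm,(R.T@(p-[.4866,.1171])*1e3).round(1))
E
```

```text
end a [-34.3  19.2]
end b [-34.3 -16.9]
foot [ 37.  -54.2]
foot wallside bottom [ 60.2 -55. ]
wall+y [-40.5  56.7]
wall+y rim [26.8 57.5]
y- rim [-71.3 -55. ]
y- rim [ 36.4 -58.5]
x- rim [-73.7 -17.2]
```

```bash
python3 -m crank '[[0.4,-0.2,0.57,-0.1,-0.06],[0.4,-0.2,0.57,-0.1,-0.06],[0.4,-0.2,0.57,-0.1,-0.06],[0.4,-0.2,0.57,-0.1,-0.06]]' >/dev/null
python3 -m crank '[[0.4,-0.198,0.565,-0.1,-0.0605],[0.4,-0.198,0.565,-0.1,-0.0605],[0.4,-0.198,0.565,-0.1,-0.0605],[0.4,-0.198,0.565,-0.1,-0.0605],[0.4,-0.198,0.565,-0.1,-0.0605]]' >/dev/null
python3 st.py L .4538 .3967 -50.9 0 S .5518 .4321 -53 0 S .4045 .2908 -53 0
```

```text
TCP [0.4565 0.3937 0.0886] yaw 128.82 grip 0.399 t 12.525 ft [0.9 0.2 0.2]
L [0.4539 0.396 ] -51.89 err 0.184
S [0.5475 0.4302] -61.33 err 2.124
S [0.5845 0.1508] -87.38 err 1.0
```

```bash
python3 -m crank '[[0.4,-0.01,0.01,-0.2,0],[0.4,-0.01,0.01,-0.353,0],[0.4,-0.01,0.01,-0.353,0],[0.4,-0.01,0.01,-0.353,0]]' 
python3 -m crank '[[0,0,0,0,0],[0,0,0,0,0],[0,0,0,0,0],[0,0,0,0,0]]' 35
python3 -m crank '[[0,0,0,0.375,0],[0,0,0,0.375,0],[0,0,0,0.375,0],[0,0,0,0.375,0]]'
```

```text
time: 13.08
position: [0.4538, 0.3982, 0.0196]
tool_rot: [1.354, 2.834, 0.002]
ft_force: [0.4, -0.7, 1.1]
grip_width: 0.401
grip_force: 0.0
time: 13.58
position: [0.453, 0.3985, 0.0191]
tool_rot: [1.352, 2.835, 0.001]
ft_force: [-0.7, -1.4, 5.1]
grip_width: 0.182
grip_force: 35.0
time: 14.08
position: [0.4519, 0.3971, 0.0915]
tool_rot: [-1.352, -2.835, 0.004]
ft_force: [-0.3, -0.4, -2.2]
grip_width: 0.182
grip_force: 35.0
```

```bash
python3 -m crank '[[0,0.005,-0.8,0,0.06],[0,0.005,-0.8,0,0.06],[0,0.005,-0.8,0,0.06],[0,0.005,-0.8,0,0.06]]' |grep grip
python3 -m crank '[[0,0.005,-0.7475,0,0.061],[0,0.005,-0.7475,0,0.061],[0,0.005,-0.7475,0,0.061],[0,0.005,-0.7475,0,0.061],[0,0.005,-0.7475,0,0.061]]'|grep grip
python3 -m crank '[[0,0,0,-0.2,0],[0,0,0,-0.2,0],[0,0,0,-0.2,0]]' | grep grip
for i in 1 2; do python3 st.py;python3 -m crank '[[0,0,0,0,0]]' >/dev/null; done; python3 st.py
```

```text
grip_width: 0.182
grip_force: 35.0
grip_width: 0.178
grip_force: 35.0
grip_width: 0.181
grip_force: 35.0
TCP [0.4548 0.0907 0.054 ] yaw 172.71 grip 0.181 t 15.575 ft [-0.2 -0.6 -1. ]
TCP [0.4556 0.0896 0.0546] yaw 172.61 grip 0.178 t 15.7 ft [ 0.4 -1.  -0.8]
TCP [0.4554 0.0889 0.0543] yaw 172.56 grip 0.181 t 15.825 ft [-1.1  0.1 -1.3]
```

```bash
python3 -m crank '[[0,-0.006,-0.007,-0.04,0],[0,-0.006,-0.007,-0.04,0],[0,-0.006,-0.007,-0.04,0]]' >/dev/null; python3 st.py
python3 -m crank '[[0,0,0,-0.05,0],[0,0,0,-0.09,0],[0,0,0,-0.09,0],[0,0,0,-0.09,0]]'; python3 st.py
```

```text
TCP [0.4533 0.0874 0.0453] yaw 172.54 grip 0.188 t 16.2 ft [-0.5 -1.2 -0.5]
time: 16.7
position: [0.454, 0.0872, 0.0278]
tool_rot: [0.204, 3.135, -0.001]
ft_force: [-1.6, -1.5, 8.0]
grip_width: 0.18
grip_force: 35.0
TCP [0.454  0.0872 0.0278] yaw 172.55 grip 0.18 t 16.7 ft [-1.6 -1.5  8. ]
```

```bash
python3 -m crank '[[0.32,0,0,0,0],[0.32,0,0,0,0],[0.32,0,0,0.32,0],[0.4,0,0,0.32,0],[0.4,0,0,0.32,0]]' >/dev/null
python3 -m crank '[[0.4,0.1,0.5,0.3,-0.06],[0.4,0.1,0.5,0.3,-0.06],[0.4,0.1,0.5,0.3,-0.06],[0.4,0.1,0.5,0.3,-0.06]]' >/dev/null
python3 st.py S .4045 .2908 -53 0 S .5518 .4321 -53 0 
```

```text
TCP [0.4725 0.1881 0.1502] yaw 151.11 grip 0.4 t 17.825 ft [-0.5 -0.2 -0.2]
S [0.4049 0.2912] -52.63 err 0.007
S [0.5522 0.4329] -53.43 err 0.009
```

```bash
python3 -m crank '[[0.4,-0.339,0.515,-0.3,-0.0664],[0.4,-0.339,0.515,-0.3,-0.0664],[0.4,-0.339,0.515,-0.3,-0.0664],[0.4,-0.339,0.515,-0.3,-0.0664]]' >/dev/null
python3 -m crank '[[0.4,0,0,0,0],[0.4,0,0,0,0]]' >/dev/null
python3 st.py
```

```text
TCP [0.407  0.2889 0.0915] yaw 126.92 grip 0.399 t 18.625 ft [-0.4 -0.2 -0.3]
```

```bash
python3 -m crank '[[0.4,-0.009,0.009,-0.2,0],[0.4,-0.009,0.009,-0.366,0],[0.4,-0.009,0.009,-0.366,0],[0.4,-0.009,0.009,-0.366,0]]' >/dev/null; python3 st.py
python3 -m crank '[[0,0,0,0,0],[0,0,0,0,0],[0,0,0,0,0],[0,0,0,0,0]]' 35
python3 -m crank '[[0,0,0,0.375,0],[0,0,0,0.375,0],[0,0,0,0.375,0],[0,0,0,0.375,0]]'
```

```text
TCP [0.405  0.2924 0.0194] yaw 127.0 grip 0.401 t 19.125 ft [-0.5  0.2  0.9]
time: 19.62
position: [0.4044, 0.2923, 0.0189]
tool_rot: [1.4, 2.811, 0.001]
ft_force: [-0.8, -0.5, 5.7]
grip_width: 0.18
grip_force: 35.0
time: 20.12
position: [0.4031, 0.2912, 0.0918]
tool_rot: [-1.4, -2.811, 0.003]
ft_force: [0.1, -0.3, -0.7]
grip_width: 0.182
grip_force: 35.0
```

```bash
python3 -m crank '[[0,0.2545,-0.66,0,0.1265],[0,0.2545,-0.66,0,0.1265],[0,0.2545,-0.66,0,0.1265],[0,0.2545,-0.66,0,0.1265],[0,0.2545,-0.66,0,0.1265]]' |grep grip
python3 -m crank '[[0,0,0,-0.2,0],[0,0,0,-0.2,0],[0,0,0,-0.2,0]]' | grep grip
for i in 1 2; do python3 st.py;python3 -m crank '[[0,0,0,0,0]]' >/dev/null; done; python3 st.py
```

```text
grip_width: 0.182
grip_force: 35.0
grip_width: 0.181
grip_force: 35.0
TCP [0.4544 0.1607 0.0533] yaw 172.64 grip 0.181 t 21.125 ft [ 0.2  0.9 -0.3]
TCP [0.4555 0.1606 0.0542] yaw 172.6 grip 0.178 t 21.25 ft [ 1.  -0.5 -0.5]
TCP [0.4554 0.1603 0.054 ] yaw 172.59 grip 0.18 t 21.375 ft [-0.3 -1.7 -0.8]
```

```bash
python3 -m crank '[[0,-0.006,-0.005,-0.04,0],[0,-0.006,-0.005,-0.04,0],[0,-0.006,-0.005,-0.04,0]]' >/dev/null; python3 st.py
python3 -m crank '[[0,0,0,-0.05,0],[0,0,0,-0.08,0],[0,0,0,-0.085,0],[0,0,0,-0.085,0]]'; python3 st.py
```

```text
TCP [0.4534 0.1592 0.0451] yaw 172.59 grip 0.182 t 21.75 ft [-0.   0.3  0.1]
time: 22.25
position: [0.4533, 0.159, 0.0286]
tool_rot: [-0.203, -3.134, 0.002]
ft_force: [-4.7, -1.6, 11.5]
grip_width: 0.179
grip_force: 35.0
TCP [0.4533 0.159  0.0286] yaw 172.6 grip 0.179 t 22.25 ft [-4.7 -1.6 11.5]
```

```bash
python3 -m crank '[[0.3,0,0,0,0],[0.3,0,0,0,0],[0.3,0,0,0.32,0],[0.4,0,0,0.32,0],[0.4,0,0,0.32,0]]' >/dev/null
python3 -m crank '[[0.4,0.4,0.4,0.3,0],[0.4,0.4,0.4,0.3,0],[0.4,0.4,0.4,0.3,0],[0.4,0.4,0.4,0.3,0]]' >/dev/null
python3 st.py S .5522 .4329 -53 0;  python3 - <<'E'
from h import *
import pickle
pickle.dump(cam('wrist'),open('cj.pkl','wb'))
save('wrist','j.png',(0,0,640,330),1.25)
E
```

```text
TCP [0.5322 0.2392 0.1502] yaw 172.67 grip 0.398 t 23.375 ft [-0.1 -0.9 -0.3]
S [0.5519 0.4325] -53.12 err 0.064
```

View pics/j.png

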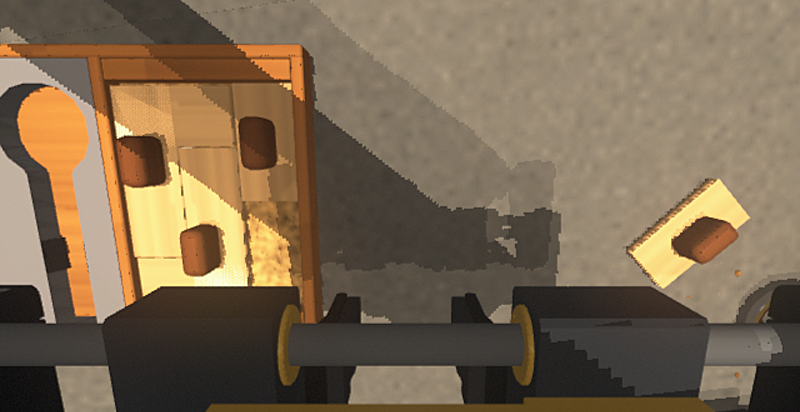

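```bash
python3 - <<'E'
from h import *
import pickle
c=pickle.load(open('ce.pkl','rb'))
j=px2w('',164/1.25,22/1.25,.088,c);s=np.array([.552,.4326]);d=j[:2]-s
th=np.radians(127);ex=np.array([np.cos(th),np.sin(th)]);ey=np.array([np.sin(th),-np.cos(th)])
print(j,d,np.linalg.norm(d),'toolx',d@ex,'tooly',d@ey)
t=px2w('',193/1.25,280/1.25,.072,c);print('tin',t,t[:2]-s)
E
```

```text
[0.6274246  0.50492676 0.088     ] [0.0754246  0.07232676] 0.10449895279718543 toolx 0.012371061767239656 tooly 0.10376409767573527
tin [0.38841492 0.51616167 0.072     ] [-0.16358508  0.08356167]
```

```bash
python3 -m crank '[[0.4,0.1,0.967,-0.2,-0.127],[0.4,0.1,0.967,-0.2,-0.127],[0.4,0.1,0.967,-0.2,-0.127],[0.4,0.1,0.967,-0.2,-0.127],[0.4,0.1,0.967,-0.2,-0.127]]' >/dev/null
python3 -m crank '[[0.4,0,0,0,0],[0.4,0,0,0,0]]' >/dev/null
python3 st.py
```

```text
TCP [0.5539 0.431  0.112 ] yaw 126.84 grip 0.398 t 24.35 ft [ 0.5  0.9 -0.9]
```

```bash
python3 -m crank '[[0.4,-0.009,0.006,-0.2,0],[0.4,-0.009,0.006,-0.43,0],[0.4,-0.009,0.006,-0.435,0],[0.4,-0.009,0.006,-0.435,0],[0.4,-0.009,0.006,-0.435,0]]' >/dev/null; python3 st.py
python3 -m crank '[[0,0,0,0,0],[0,0,0,0,0],[0,0,0,0,0],[0,0,0,0,0]]' 35
python3 -m crank '[[0,0,0,0.375,0],[0,0,0,0.375,0],[0,0,0,0.375,0],[0,0,0,0.375,0]]'
```

```text
TCP [0.5527 0.4344 0.0273] yaw 126.85 grip 0.401 t 24.975 ft [-0.6 -0.3  0. ]
time: 25.48
position: [0.5518, 0.4338, 0.0255]
tool_rot: [1.405, 2.81, -0.0]
ft_force: [-0.6, -0.3, 3.5]
grip_width: 0.182
grip_force: 35.0
time: 25.98
position: [0.5512, 0.4327, 0.0982]
tool_rot: [-1.405, -2.809, 0.004]
ft_force: [-0.7, -0.0, -0.8]
grip_width: 0.181
grip_force: 35.0
```

```bash
python3 -m crank '[[0,-0.06,-0.7,0,0.06],[0,-0.06,-0.7,0,0.06],[0,-0.06,-0.7,0,0.06],[0,-0.06,-0.7,0,0.06]]' |grep grip
python3 -m crank '[[0,-0.058,-0.7155,0,0.067],[0,-0.058,-0.7155,0,0.067],[0,-0.058,-0.7155,0,0.067],[0,-0.058,-0.7155,0,0.067],[0,-0.058,-0.7155,0,0.067]]'|grep grip
python3 -m crank '[[0,0,0,-0.2,0],[0,0,0,-0.2,0],[0,0,0,-0.2,0]]' | grep grip
for i in 1 2; do python3 st.py;python3 -m crank '[[0,0,0,0,0]]' >/dev/null; done; python3 st.py
```

```text
grip_width: 0.181
grip_force: 35.0
grip_width: 0.183
grip_force: 35.0
grip_width: 0.177
grip_force: 35.0
TCP [0.5283 0.1528 0.0612] yaw 172.72 grip 0.177 t 27.475 ft [ 0.6  0.2 -0.8]
TCP [0.529  0.1518 0.0616] yaw 172.64 grip 0.179 t 27.6 ft [ 0.3 -0.2 -0.2]
TCP [0.5288 0.1511 0.0612] yaw 172.59 grip 0.182 t 27.725 ft [ 0.1 -0.6 -1. ]
```

```bash
python3 -m crank '[[0,-0.005,-0.007,-0.04,0],[0,-0.005,-0.007,-0.04,0],[0,-0.005,-0.007,-0.04,0]]' >/dev/null; python3 st.py
python3 -m crank '[[0,0,0,-0.05,0],[0,0,0,-0.085,0],[0,0,0,-0.09,0],[0,0,0,-0.09,0]]'
```

```text
TCP [0.5271 0.1492 0.0521] yaw 172.58 grip 0.181 t 28.1 ft [ 1.   0.3 -1. ]
time: 28.6
position: [0.5272, 0.1492, 0.0351]
tool_rot: [-0.203, -3.135, 0.002]
ft_force: [-3.9, -3.3, 11.0]
grip_width: 0.179
grip_force: 35.0
```

```bash
python3 -m crank '[[0.3,0,0,0,0],[0.3,0,0,0,0],[0.3,0,0,0.32,0],[0.4,0,0,0.8,0],[0.4,0.1,0,0.9,0]]' >/dev/null
python3 -m crank '[[0.4,0.3,-0.4,0.3,0],[0.4,0.3,-0.4,0.3,0],[0.4,0.3,-0.4,0.3,0]]' >/dev/null
python3 st.py; python3 - <<'E'
from h import *
import pickle
pickle.dump(cam('wrist'),open('ck.pkl','wb'));save('wrist','k.png')
E
python3 -m crank '[[0.4,0,-0.8,0.3,0],[0.4,0,-0.8,0.3,0],[0.4,0,-0.8,0.3,0],[0.4,0,-0.8,0.3,0]]' >/dev/null
python3 -m crank '[[0.4,0,-0.6,0,0],[0.4,0,-0.6,0,0],[0.4,0,-0.6,0,0]]' >/dev/null
python3 st.py; python3 - <<'E'
from h import *
import pickle
pickle.dump(cam('wrist'),open('cl.pkl','wb'));save('wrist','l.png')
a=cv2.imread('pics/raw_k.png')[0:230];b=cv2.imread('pics/raw_l.png')[0:230]
cv2.imwrite('pics/m.png',cv2.resize(np.vstack([a,b]),None,fx=1.25,fy=1.25,interpolation=cv2.INTER_CUBIC))
E
```

```text
TCP [0.6105 0.0644 0.2751] yaw 172.12 grip 0.401 t 29.6 ft [-0.4  0.  -0.4]
TCP [ 0.6062 -0.2155  0.3318] yaw 172.19 grip 0.402 t 30.525 ft [-0.2  0.6 -0.6]
```

View pics/m.png

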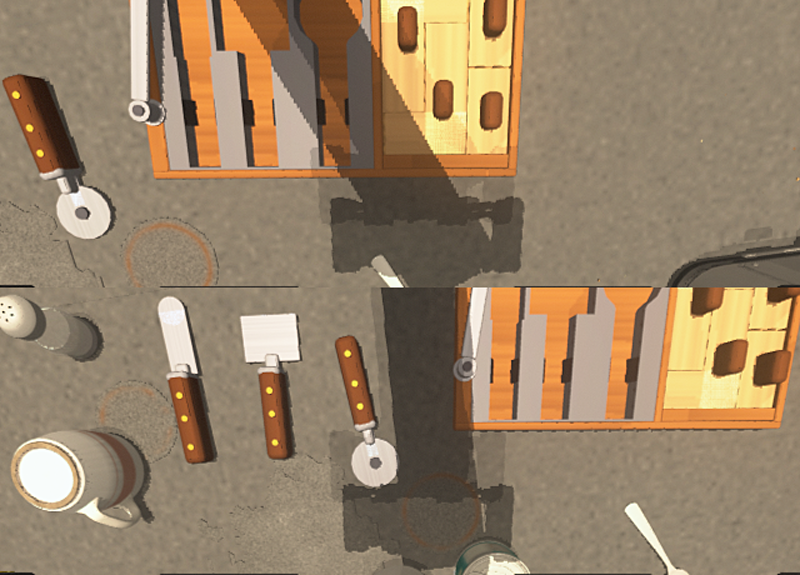

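```bash
python3 -m crank '[[0.4,-0.2,0.5,-0.6,0.001],[0.4,-0.2,0.5,-0.6,0.001],[0.4,-0.2,0.5,-0.6,0.001],[0.4,-0.2,0.5,-0.6,0.001]]' >/dev/null
python3 -m crank '[[0.4,0,0.3,-0.1,0],[0.4,0,0.3,-0.1,0],[0.4,0,0.3,-0.1,0]]' >/dev/null
python3 st.py; python3 - <<'E'
from fit import *
import pickle
c=cam('wrist');pickle.dump(c,open('cn.pkl','wb'));save('wrist','n.png')
im=cv2.imread('pics/raw_n.png')
th=np.radians(-7.45);R=np.array([[np.cos(th),-np.sin(th)],[np.sin(th),np.cos(th)]]);ctr=np.array([.4866,.1171])
# output: u -> case-tray y from -280(left)..-55, v-> x from +95(top)..-95 ; 3 px/mm
S=3
pts=[(-280,95),(-55,95),(-55,-95),(-280,-95)]
src=np.float32([w2px('',[*(ctr+R@np.array([x,y])/1e3),.026],c) for y,x in pts]);dst=np.float32([((y+280)*S,(95-x)*S) for y,x in pts])
o=cv2.warpPerspective(im,cv2.getPerspectiveTransform(src,dst),(225*S,190*S))
for y in range(-270,-55,30):cv2.line(o,((y+280)*S,0),((y+280)*S,12),(255,0,255),1)
for x in range(-90,91,30):cv2.line(o,(0,(95-x)*S),(12,(95-x)*S),(255,0,255),1)
cv2.imwrite('pics/o.png',o)
# tools
c=pickle.load(open('cl.pkl','rb'));P=lambda u,v:px2w('',u/1.25,v/1.25-230,.03,c)[:2]
for nm,a,m,b,e in(('pal',(182,391),(187,415),(194,447),[(170,377),(200,374),(188,463),(214,457)]),('scr',(267,381),(271,407),(276,441),[(260,370),(285,367),(267,459),(291,456)]),('whl',(347,353),(354,380),(362,412),[(335,339),(354,336),(354,430),(375,424)])):
    A,M,B=P(*a),P(*m),P(*b);E=[P(*q) for q in e]
    print(nm,'ctr',np.mean(E,0).round(4),'mid rivet',M.round(4),'ang',np.degrees(np.arctan2(*(B-A)[::-1])).round(1),'len',np.linalg.norm((E[0]+E[1]-E[2]-E[3])/2).round(3),np.linalg.norm(E[0]-E[1]).round(3),np.linalg.norm(A-M).round(3),np.linalg.norm(B-M).round(3))
E
```

```text
TCP [ 0.5681 -0.0503  0.1953] yaw 173.03 grip 0.4 t 31.45 ft [-0.3 -0.9 -0.2]
pal ctr [ 0.4992 -0.415 ] mid rivet [ 0.4949 -0.4202] ang -1.7 len 0.082 0.03 0.023 0.031
scr ctr [ 0.506  -0.3322] mid rivet [ 0.4987 -0.3355] ang -2.9 len 0.085 0.025 0.025 0.033
whl ctr [ 0.4879 -0.2494] mid rivet [ 0.4848 -0.2496] ang 5.8 len 0.085 0.019 0.025 0.031
```

View pics/o.png

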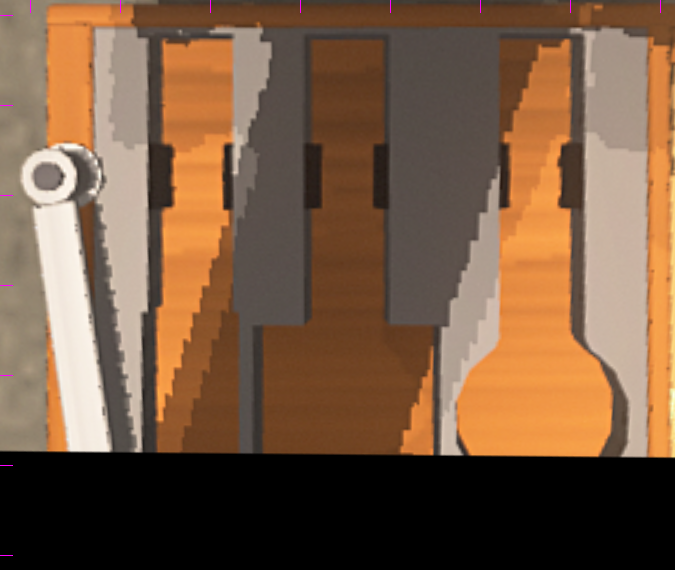

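```bash
python3 -m crank '[[0.4,0,-0.8,0,0],[0.4,0,-0.8,0,0],[0.4,0,-0.8,0,0],[0.4,0,-0.8,0,0]]' >/dev/null
python3 -m crank '[[0.4,0,-0.6,0,0],[0.4,0,-0.6,0,0],[0.4,0,-0.6,0,0]]' >/dev/null
python3 st.py; cat > tl.py <<'E'
from fit import *
c=cam('wrist');im=get_image('wrist')[:,:,::-1].copy();s=get_state();cv2.imwrite('pics/raw_t%d.png'%int(s['time']*100),im)
h=cv2.cvtColor(cv2.GaussianBlur(im,(3,3),0),cv2.COLOR_BGR2HSV)
m=((h[...,1]>115)&((h[...,0]<30)|(h[...,0]>170))).astype(np.uint8);m[232:]=0
m=cv2.morphologyEx(m,cv2.MORPH_CLOSE,np.ones((5,5)))
n,l,st,ce=cv2.connectedComponentsWithStats(m)
for i in range(1,n):
    x,y,w,hh,a=st[i]
    if a<1200: continue
    r=cv2.minAreaRect(cv2.findNonZero((l==i).astype(np.uint8)))
    if y<=1 or y+hh>=231 or x<=0 or x+w>=639: print('cut',st[i]);continue
    A=px2w('',*ce[i],.018,c)[:2]
    b=cv2.boxPoints(r);e=[(b[0]+b[1])/2,(b[2]+b[3])/2] if np.linalg.norm(b[0]-b[1])<np.linalg.norm(b[1]-b[2]) else [(b[1]+b[2])/2,(b[3]+b[0])/2]
    d=px2w('',*e[1],.02,c)-px2w('',*e[0],.02,c);th=np.arctan2(d[1],d[0])
    best=min((fit((l==i).astype(np.uint8),'T',(A[0],A[1],th+t),c) for t in(0,.05,-.05)),key=lambda q:q[1])
    print('handle',best[0][:2].round(4),np.degrees(best[0][2]).round(2),'err',best[1].round(3),'px',st[i].tolist())
E
python3 tl.py
```

```text
TCP [ 0.5654 -0.338   0.1934] yaw 172.36 grip 0.402 t 32.375 ft [0.2 1.7 0.6]
cut [ 508    0  132  140 8652]
handle [ 0.4886 -0.2509] 3.83 err 0.297 px [390, 34, 40, 100, 2650]
handle [ 0.5106 -0.3373] -4.79 err 0.198 px [304, 75, 27, 95, 2137]
handle [ 0.502  -0.4236] -2.41 err 0.314 px [201, 80, 42, 95, 2511]
```

```bash
python3 - <<'E'
import cv2
im=cv2.imread('pics/raw_t3242.png') if __import__('os').path.exists('pics/raw_t3242.png') else cv2.imread(sorted(__import__('glob').glob('pics/raw_t*.png'))[-1])
h=cv2.cvtColor(im,cv2.COLOR_BGR2HSV)
for r,a,b in((120,292,342),(120,190,255),(90,385,440)):print([tuple(int(v) for v in h[r,x]) for x in range(a,b,2)])
E
```

```text
[(19, 60, 136), (17, 59, 135), (17, 60, 135), (19, 61, 138), (17, 62, 136), (19, 60, 135), (17, 59, 134), (11, 154, 93), (10, 156, 124), (11, 167, 134), (9, 162, 140), (19, 192, 248), (25, 179, 255), (25, 183, 255), (21, 189, 255), (6, 122, 67), (12, 138, 76), (12, 136, 73), (12, 137, 67), (15, 57, 72), (15, 50, 72), (17, 63, 73), (11, 59, 73), (17, 62, 74), (19, 60, 72)]
[(17, 67, 159), (17, 66, 159), (17, 65, 154), (16, 64, 175), (18, 62, 161), (17, 63, 173), (17, 63, 167), (15, 65, 164), (18, 61, 162), (10, 171, 130), (10, 168, 152), (11, 174, 163), (11, 177, 166), (11, 171, 171), (11, 177, 173), (11, 176, 178), (10, 169, 181), (11, 167, 134), (10, 162, 151), (10, 166, 137), (10, 140, 82), (10, 129, 69), (10, 123, 60), (11, 107, 67), (17, 57, 85), (17, 59, 164), (18, 62, 160), (19, 59, 161), (18, 61, 160), (19, 62, 160), (17, 60, 162), (20, 61, 158), (19, 61, 158)]
[(18, 59, 78), (18, 60, 76), (16, 56, 77), (20, 57, 80), (19, 55, 97), (14, 80, 80), (12, 130, 57), (9, 119, 62), (11, 143, 75), (11, 148, 88), (11, 153, 90), (11, 154, 98), (9, 149, 101), (18, 181, 169), (18, 189, 204), (17, 186, 184), (8, 139, 92), (11, 163, 130), (11, 165, 151), (10, 167, 131), (17, 59, 142), (19, 61, 168), (16, 61, 167), (16, 64, 168), (18, 62, 165), (17, 65, 166), (18, 63, 166), (17, 60, 165)]
```

```bash
cat > tl2.py <<'E'
import fit as F
from fit import *
def hmask(im):
    h=cv2.cvtColor(cv2.GaussianBlur(im,(3,3),0),cv2.COLOR_BGR2HSV)
    m=((h[...,1]>100)&((h[...,0]<30)|(h[...,0]>170))).astype(np.uint8);m[232:]=0
    return cv2.morphologyEx(m,cv2.MORPH_CLOSE,np.ones((5,5)))
def setT(xe,w,zl,zh):F.MOD['T']=[([(-45,-w/2),(xe,-w/2),(xe,w/2),(-45,w/2)],zl,zh)]
G={'wheel':(.486,-.2505,4),'scraper':(.506,-.336,175.5),'palette':(.499,-.42,177.5)}
E
python3 - <<'E'
from tl2 import *
import glob
im=cv2.imread(sorted(glob.glob('pics/raw_t*.png'))[-1]);m=hmask(im);c=cam('wrist')
for k,g in G.items():
    for xe in(36,40,45):
        for w in(20,22):
          for zl,zh in((0,30),(8,30)):
            setT(xe,w,zl,zh);p,e=fit(m,'T',(g[0],g[1],np.radians(g[2])),c)
            print(k,xe,w,zl,zh,p[:2].round(4),np.degrees(p[2]).round(2),round(e,3))
E
```

```text
wheel 36 20 0 30 [ 0.4907 -0.2453] 3.92 0.077
wheel 36 20 8 30 [ 0.4901 -0.246 ] 5.05 0.029
wheel 36 22 0 30 [ 0.4903 -0.2464] 4.16 0.149
wheel 36 22 8 30 [ 0.4902 -0.2463] 4.84 0.099
wheel 40 20 0 30 [ 0.4894 -0.2458] 5.73 0.106
wheel 40 20 8 30 [ 0.4887 -0.246 ] 5.19 0.052
wheel 40 22 0 30 [ 0.489  -0.2454] 2.74 0.187
wheel 40 22 8 30 [ 0.4878 -0.2464] 6.3 0.128
wheel 45 20 0 30 [ 0.489  -0.2451] 5.05 0.166
wheel 45 20 8 30 [ 0.4833 -0.2465] 5.12 0.122
wheel 45 22 0 30 [ 0.4889 -0.2463] 4.19 0.244
wheel 45 22 8 30 [ 0.4851 -0.2466] 4.57 0.189
scraper 36 20 0 30 [ 0.5039 -0.3316] 174.77 0.028
scraper 36 20 8 30 [ 0.5039 -0.3316] 174.77 0.028
scraper 36 22 0 30 [ 0.5037 -0.3315] 175.11 0.054
scraper 36 22 8 30 [ 0.5037 -0.3315] 175.11 0.055
scraper 40 20 0 30 [ 0.5064 -0.3318] 174.75 0.054
scraper 40 20 8 30 [ 0.5067 -0.3319] 175.25 0.053
scraper 40 22 0 30 [ 0.5072 -0.3321] 175.29 0.085
scraper 40 22 8 30 [ 0.5072 -0.3321] 175.29 0.087
scraper 45 20 0 30 [ 0.511  -0.3322] 175.09 0.105
scraper 45 20 8 30 [ 0.511  -0.3322] 175.09 0.105
scraper 45 22 0 30 [ 0.511  -0.3323] 175.33 0.152
scraper 45 22 8 30 [ 0.511  -0.3323] 175.33 0.152
palette 36 20 0 30 [ 0.4965 -0.4191] 178.1 0.089
palette 36 20 8 30 [ 0.4964 -0.4187] 179.07 0.024
palette 36 22 0 30 [ 0.4963 -0.4191] 180.3 0.159
palette 36 22 8 30 [ 0.497 -0.418] 179.41 0.089
palette 40 20 0 30 [ 0.499  -0.4194] 178.61 0.112
palette 40 20 8 30 [ 0.4985 -0.4186] 178.6 0.054
palette 40 22 0 30 [ 0.4988 -0.4192] 179.02 0.19
palette 40 22 8 30 [ 0.4996 -0.418 ] 179.1 0.121
palette 45 20 0 30 [ 0.5046 -0.4192] 178.33 0.174
palette 45 20 8 30 [ 0.5048 -0.4189] 178.82 0.106
palette 45 22 0 30 [ 0.5045 -0.4195] 178.84 0.255
palette 45 22 8 30 [ 0.5045 -0.4192] 178.91 0.189
```

```bash
python3 - <<'E'
from h import *
import pickle
c=pickle.load(open('cl.pkl','rb'));P=lambda u,v,z:px2w('',u/1.25,v/1.25-230,z,c)[:2].round(4)
print('mug top',P(48,476,.092),'mug handle',P(125,515,.06),P(147,495,.0),'salt top',P(12,312,.09),'salt base',P(80,340,0))
E
python3 -m crank '[[0.45,-0.3075,0.032,-0.517,0.0067],[0.45,-0.3075,0.032,-0.517,0.0067],[0.45,-0.3075,0.032,-0.517,0.0067],[0.45,-0.3075,0.032,-0.517,0.0067]]' >/dev/null
python3 -m crank '[[0.45,0,0,0,0],[0.45,0,0,0,0]]' >/dev/null; python3 st.py
```

```text
mug top [ 0.5356 -0.5279] mug handle [ 0.5821 -0.4907] [ 0.569  -0.4993] salt top [ 0.4018 -0.5154] salt base [ 0.4051 -0.524 ]
TCP [ 0.5074 -0.3243  0.0923] yaw 175.4 grip 0.451 t 33.175 ft [1.  0.3 0.5]
```

```bash
python3 -m crank '[[0.45,-0.015,-0.03,0,-0.001],[0.45,-0.015,-0.03,0,-0.001]]' >/dev/null; python3 st.py;python3 -m crank '[[0.45,0,0,0,0],[0.45,0,0,0,0]]' >/dev/null; python3 st.py
```

```text
TCP [ 0.5024 -0.3314  0.0909] yaw 174.91 grip 0.45 t 33.425 ft [-0.1  0.2  0.2]
TCP [ 0.5027 -0.3302  0.0907] yaw 175.01 grip 0.45 t 33.675 ft [0.2 0.3 0.4]
```

```bash
python3 -m crank '[[0.45,0.003,-0.003,-0.2,0],[0.45,0.003,-0.003,-0.37,0],[0.45,0.003,-0.003,-0.374,0],[0.45,0.003,-0.003,-0.374,0]]' >/dev/null; python3 st.py
python3 -m crank '[[0,0,0,0,0],[0,0,0,0,0],[0,0,0,0,0],[0,0,0,0,0]]' 45
python3 -m crank '[[0,0,0,0.4,0],[0,0,0,0.4,0],[0,0,0,0.4,0],[0,0,0,0.4,0]]';python3 st.py
```

```text
TCP [ 0.5041 -0.3309  0.0171] yaw 175.02 grip 0.447 t 34.175 ft [ 0.2 -0.3  1.5]
time: 34.67
position: [0.5039, -0.332, 0.0172]
tool_rot: [0.138, 3.137, -0.003]
ft_force: [-1.3, -2.8, 7.4]
grip_width: 0.249
grip_force: 45.0
time: 35.17
position: [0.5018, -0.3304, 0.094]
tool_rot: [-0.137, -3.136, -0.003]
ft_force: [0.2, 0.2, -1.9]
grip_width: 0.245
grip_force: 45.0
TCP [ 0.5018 -0.3304  0.094 ] yaw 174.99 grip 0.245 t 35.175 ft [ 0.2  0.2 -1.9]
```

```bash
python3 -m crank '[[0,0,0.1,0.1,-0.0068],[0,0,0.7,0.1,-0.0068],[0,0,0.7,0.1,-0.0068],[0,0,0.7,0.1,-0.0068]]' |grep grip_w
python3 -m crank '[[0,-0.0065,0.7,0,0],[0,-0.0065,0.7,0,0],[0,-0.0065,0.7,0,0],[0,-0.0065,0.7,0,0]]'|grep grip_w
python3 -m crank '[[0,0,0,-0.25,0],[0,0,0,-0.25,0],[0,0,0,-0.25,0]]' | grep grip_w
for i in 1 2; do python3 st.py;python3 -m crank '[[0,0,0,0,0]]' >/dev/null; done; python3 st.py
```

```text
grip_width: 0.25
grip_width: 0.249
grip_width: 0.246
TCP [ 0.5025 -0.0522  0.0665] yaw 172.44 grip 0.246 t 36.55 ft [ 0.4  1.  -2. ]
TCP [ 0.5033 -0.0517  0.0674] yaw 172.49 grip 0.248 t 36.675 ft [ 0.4  0.4 -1.1]
TCP [ 0.5028 -0.0514  0.0671] yaw 172.52 grip 0.25 t 36.8 ft [-0.4  0.2 -0.4]
```

```bash
python3 -m crank '[[0,-0.011,0.006,-0.09,0],[0,-0.011,0.006,-0.09,0],[0,-0.011,0.006,-0.09,0]]' >/dev/null; python3 st.py
python3 -m crank '[[0,0,0,0,0],[0,0,0,0,0]]' >/dev/null; python3 st.py
python3 -m crank '[[0,0,0,-0.04,0],[0,0,0,-0.07,0],[0,0,0,-0.07,0],[0,0,0,-0.07,0]]'; python3 st.py
```

```text
TCP [ 0.4995 -0.0494  0.0477] yaw 172.58 grip 0.249 t 37.175 ft [-0.1  0.3 -1.5]
TCP [ 0.5    -0.0497  0.0482] yaw 172.56 grip 0.251 t 37.425 ft [-0.6 -0.3 -2.3]
time: 37.92
position: [0.4996, -0.0503, 0.0338]
tool_rot: [-0.204, -3.135, 0.001]
ft_force: [0.4, -4.0, -1.9]
grip_width: 0.25
grip_force: 45.0
TCP [ 0.4996 -0.0503  0.0338] yaw 172.54 grip 0.25 t 37.925 ft [ 0.4 -4.  -1.9]
```

```bash
python3 -m crank '[[0,0,0.003,-0.015,0],[0,0,0.003,-0.015,0],[0,0,0.003,-0.02,0]]'|sed -n 1,4p
python3 -m crank '[[0.3,0,0,0,0],[0.3,0,0,0,0],[0.3,0,0,0.2,0],[0.3,0,0,0.2,0],[0,0,0,0.2,0]]' | grep -A1 pos
python3 -m crank '[[0,0,0,0,0],[0,0,0,0,0],[0,0,0,0,0]]'; python3 st.py
```

```text
time: 38.3
position: [0.5004, -0.0497, 0.0309]
tool_rot: [0.204, 3.134, -0.002]
ft_force: [-2.0, -3.2, 9.3]
position: [0.4993, -0.0486, 0.0694]
tool_rot: [-0.203, -3.134, -0.001]
time: 39.3
position: [0.4995, -0.0489, 0.0696]
tool_rot: [-0.204, -3.134, -0.001]
ft_force: [0.3, 1.4, 0.8]
grip_width: 0.02
grip_force: 0.0
TCP [ 0.4995 -0.0489  0.0696] yaw 172.56 grip 0.02 t 39.3 ft [0.3 1.4 0.8]
```

```bash
python3 -m crank '[[0,0,-0.003,-0.1,0],[0,0,-0.003,-0.12,0],[0,0,-0.003,-0.135,0]]'|sed -n 2,4p
python3 -m crank '[[0,0,0,-0.012,0],[0,0,0,-0.02,0],[0,0,0,-0.02,0]]'|sed -n 2,4p; python3 st.py
```

```text
position: [0.4996, -0.0496, 0.0427]
tool_rot: [-0.204, -3.134, -0.0]
ft_force: [-0.2, 0.4, 0.9]
position: [0.4996, -0.0495, 0.0404]
tool_rot: [-0.204, -3.133, 0.002]
ft_force: [-6.6, 0.2, 18.8]
TCP [ 0.4996 -0.0495  0.0404] yaw 172.56 grip 0.005 t 40.05 ft [-6.6  0.2 18.8]
```

```bash
python3 -m crank '[[0,0,0,-0.003,0],[0,0,0,-0.003,0],[0,0,0,-0.003,0]]'|sed -n 2,4p
python3 -m crank '[[0,0,0,0.3,0],[0.45,0,0,0.5,0],[0.45,0,0,0.5,0],[0.45,0.2,-0.3,0.6,0],[0.45,0.2,-0.3,0.6,0]]' >/dev/null
python3 -m crank '[[0.45,0.15,-0.8,0,0],[0.45,0.15,-0.8,0,0],[0.45,0.15,-0.8,0,0],[0.45,0.15,-0.8,0,0]]' >/dev/null
python3 st.py; python3 - <<'E'
from tl2 import *
c=cam('wrist');im=get_image('wrist')[:,:,::-1].copy();cv2.imwrite('pics/raw_p.png',im);m=hmask(im);setT(36,20,8,30)
for k in('wheel','palette'):
    g=G[k];print(k,w2px('',[g[0],g[1],.03],c))
    try:
        p,e=fit(m,'T',(g[0],g[1],np.radians(g[2])),c);print(p[:2].round(4),np.degrees(p[2]).round(2),round(e,3))
    except Exception as ex:print(ex)
p,e=fit(m,'T',(.5005,-.0503,np.radians(172.55)),c,.01);print('home scr',p.round(4),e)
E
```

```text
position: [0.4996, -0.0495, 0.0403]
tool_rot: [-0.204, -3.133, 0.003]
ft_force: [-8.9, 0.3, 24.4]
TCP [ 0.5685 -0.2735  0.1556] yaw 172.2 grip 0.447 t 41.55 ft [-0.2 -0.1  0. ]
wheel (np.float64(339.01957861300036), np.float64(89.5831648162556))
[ 0.4896 -0.2499] 4.75 0.027
palette (np.float64(128.797045150095), np.float64(136.8024765070326))
[ 0.4949 -0.4224] 178.83 0.022
home scr [ 0.5002 -0.0516  3.0406] 0.19768878941149104
```

```bash
python3 -m crank '[[0.45,0,0,0,0],[0.45,0,0,0,0],[0.45,0,0,0,0]]' >/dev/null
cat > tw.py <<'E'
from tl2 import *
for i in range(2):
    c=cam('wrist');im=get_image('wrist')[:,:,::-1].copy();m=hmask(im);setT(36,20,8,30)
    for k in sys.argv[1:]:
        g=G[k]
        p,e=fit(m,'T',(g[0],g[1],np.radians(g[2])),c);print(k,p[:2].round(4),np.degrees(p[2]).round(2),round(e,3))
E
python3 st.py; python3 tw.py wheel palette; python3 st.py
```

```text
TCP [ 0.5698 -0.2687  0.1586] yaw 172.64 grip 0.451 t 41.975 ft [-0.3  0.8  0.4]
wheel [ 0.4897 -0.2503] 4.72 0.03
palette [ 0.4946 -0.4226] 178.65 0.02
wheel [ 0.4893 -0.2502] 4.47 0.033
palette [ 0.4949 -0.4226] 178.57 0.019
TCP [ 0.5698 -0.2693  0.1586] yaw 172.6 grip 0.452 t 42.075 ft [-0.5 -1.   0. ]
```

```bash
python3 -m crank '[[0.45,-0.4,0.094,-0.343,0.0333],[0.45,-0.4,0.094,-0.343,0.0333],[0.45,-0.4,0.094,-0.343,0.0333],[0.45,-0.4,0.094,-0.343,0.0333],[0.45,-0.4,0.094,-0.343,0.0333]]' >/dev/null
python3 -m crank '[[0.45,0,0,0,0],[0.45,0,0,0,0]]' >/dev/null; python3 st.py
```

```text
TCP [ 0.4904 -0.2508  0.0901] yaw -175.44 grip 0.453 t 42.95 ft [-1.2  0.5 -0.1]
```

```bash
python3 -m crank '[[0.45,-0.004,0.003,-0.2,0],[0.45,-0.004,0.003,-0.37,0],[0.45,-0.004,0.003,-0.371,0],[0.45,-0.004,0.003,-0.371,0]]' >/dev/null; python3 st.py
python3 -m crank '[[0,0,0,0,0],[0,0,0,0,0],[0,0,0,0,0],[0,0,0,0,0]]' 45
python3 -m crank '[[0,0,0,0.5,0],[0,0,0,0.5,0],[0,0,0,0.5,0],[0,0,0,0.5,0]]';python3 st.py
```

```text
TCP [ 0.49   -0.2503  0.0168] yaw -175.44 grip 0.448 t 43.45 ft [ 0.3 -0.2  0.2]
time: 43.95
position: [0.4894, -0.2506, 0.0164]
tool_rot: [-0.124, 3.138, -0.001]
ft_force: [-0.8, 0.4, 5.7]
grip_width: 0.248
grip_force: 45.0
time: 44.45
position: [0.4879, -0.2503, 0.1144]
tool_rot: [0.124, -3.137, -0.001]
ft_force: [-0.0, 0.4, -1.7]
grip_width: 0.248
grip_force: 45.0
TCP [ 0.4879 -0.2503  0.1144] yaw -175.48 grip 0.248 t 44.45 ft [-0.   0.4 -1.7]
```

```bash
python3 -m crank '[[0,0,0.3,0.05,-0.1333],[0,0,0.3,0.05,-0.1333],[0,0,0.3,0.05,-0.1333],[0,0,0.3,0.05,-0.1333],[0,0,0.3,0.05,-0.1333]]'|grep grip_w
python3 -m crank '[[0,0.05,0.4,0,-0.1333],[0,0.05,0.4,0,-0.1333],[0,0.05,0.4,0,-0.1333],[0,0.05,0.4,0,-0.1333],[0,0.05,0.4,0,-0.1333]]'|grep grip_w
python3 -m crank '[[0,0.05,0.4,0,-0.1333],[0,0.05,0.4,0,-0.1333],[0,0.05,0.4,0,-0.1333],[0,0.05,0.4,0,-0.1333],[0,0.05,0.4,0,-0.1333]]'|grep grip_w
python3 -m crank '[[0,0.004,0.217,0,-0.1333],[0,0.004,0.217,0,-0.1333],[0,0.004,0.217,0,-0.1333],[0,0.004,0.217,0,-0.1333],[0,0.004,0.217,0,-0.1333]]'|grep grip_w
python3 -m crank '[[0,0,0,-0.25,0],[0,0,0,-0.25,0],[0,0,0,-0.25,0],[0,0,0,-0.25,0]]'|grep grip_w; python3 st.py
```

```text
grip_width: 0.245
grip_width: 0.246
grip_width: 0.253
grip_width: 0.249
grip_width: 0.251
TCP [0.5108 0.0132 0.0769] yaw -7.41 grip 0.251 t 47.45 ft [ 0.5 -0.5 -0.8]
```

```bash
python3 -m crank '[[0,-0.01,0,-0.14,0],[0,-0.01,0,-0.14,0],[0,-0.01,0,-0.14,0],[0,-0.01,0,-0.14,0],[0,-0.01,0,-0.14,0]]'>/dev/null; python3 st.py
python3 -m crank '[[0,0,0,0,0],[0,0,0,0,0]]' >/dev/null; python3 st.py
```

```text
TCP [0.5084 0.0131 0.0483] yaw -7.42 grip 0.242 t 48.075 ft [ 0.5 -0.3 -0.8]
TCP [0.5078 0.0131 0.0477] yaw -7.41 grip 0.25 t 48.325 ft [ 1.1  0.8 -0.9]
```

```bash
python3 -m crank '[[0,0.002,0,-0.04,0],[0,0.002,0,-0.07,0],[0,0.002,0,-0.07,0],[0,0.002,0,-0.07,0]]' | sed -n 1,4p
python3 -m crank '[[0,0,0,-0.015,0],[0,0,0,-0.015,0]]'| sed -n 1,4p
```

```text
time: 48.82
position: [0.5089, 0.0136, 0.0338]
tool_rot: [-3.134, 0.203, -0.002]
ft_force: [1.7, 1.4, 0.8]
time: 49.08
position: [0.5087, 0.0136, 0.0308]
tool_rot: [-3.134, 0.203, -0.001]
ft_force: [0.8, 2.1, 3.8]
```

Fitting in. Release and press from above.

```bash
python3 -m crank '[[0.3,0,0,0,0],[0.3,0,0,0,0],[0.3,0,0,0.2,0],[0.3,0,0,0.2,0],[0,0,0,0.2,0]]' >/dev/null
python3 -m crank '[[0,0,0,0,0],[0,0,0,0,0],[0,0,0,0,0]]'|grep grip_w; python3 st.py
python3 -m crank '[[0,0,0,-0.1,0],[0,0,0,-0.125,0],[0,0,0,-0.135,0],[0,0,0,-0.145,0],[0,0,0,-0.15,0]]'|sed -n 2,4p; python3 st.py
```

```text
grip_width: 0.016
TCP [0.5078 0.0131 0.0701] yaw -7.41 grip 0.016 t 50.075 ft [ 0.8 -0.4 -0.2]
position: [0.5063, 0.0135, 0.0409]
tool_rot: [3.134, -0.203, -0.008]
ft_force: [-9.0, -0.1, 18.8]
TCP [0.5063 0.0135 0.0409] yaw -7.4 grip 0.005 t 50.7 ft [-9.  -0.1 18.8]
```

```bash
python3 -m crank '[[0,0,0,-0.004,0],[0,0,0,-0.004,0],[0,0,0,-0.004,0]]'|sed -n 2,4p
python3 -m crank '[[0,0,0,0.3,0],[0,0,0,0.6,0],[0,0,-0.3,0.6,0.08],[0,0,-0.5,0.6,0.08],[0,0,-0.5,0.6,0.08]]' >/dev/null
python3 -m crank '[[0,0,-0.9,0,0.13],[0,0,-0.9,0,0.13],[0,0,-0.9,0,0.13],[0,0,-0.9,0,0.13],[0,0,-0.9,0,0.13]]' >/dev/null
python3 -m crank '[[0,0,-0.6,0,0.06],[0,0,-0.6,0,0.06],[0,0,-0.6,0,0.06],[0,0,-0.6,0,0.06]]' >/dev/null
python3 st.py
```

```text
position: [0.506, 0.0135, 0.0405]
tool_rot: [3.133, -0.202, -0.008]
ft_force: [-10.4, 0.5, 19.0]
TCP [ 0.508  -0.3861  0.1585] yaw 89.73 grip 0.004 t 52.825 ft [-0.2  0.6 -0.3]
```

```bash
python3 -m crank '[[0.45,0.15,-0.05,0,0.125],[0.45,0.15,-0.05,0,0.125],[0.45,0.15,-0.05,0,0.125],[0.45,0.15,-0.05,0,0.125],[0.45,0.15,-0.05,0,0.125]]' >/dev/null
python3 -m crank '[[0.45,0.15,-0.05,0,0.122],[0.45,0.15,-0.05,0,0.122],[0.45,0.15,-0.05,0,0.122],[0.45,0.15,-0.05,0,0.122],[0.45,0.15,-0.05,0,0.122]]' >/dev/null
python3 -m crank '[[0.45,0,0,0,0],[0.45,0,0,0,0],[0.45,0,0,0,0]]' >/dev/null;python3 st.py; python3 tw.py palette; python3 - <<'E'
from h import *
save('wrist','q.png',(0,0,640,240),1.25)
E
```

```text
TCP [ 0.5682 -0.4069  0.1599] yaw 178.65 grip 0.451 t 54.45 ft [-0.2  0.7  0.1]
palette [ 0.495 -0.424] 178.16 0.031
palette [ 0.4951 -0.4239] 178.49 0.03
```

View pics/q.png

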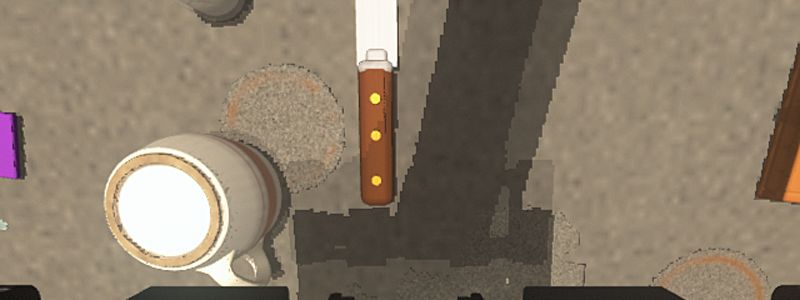

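```bash
python3 - <<'E'
from h import *
c=cam('wrist');P=lambda u,v,z:px2w('',u/1.25,v/1.25,z,c)[:2].round(4)
print('top rim L,R,far,near',P(106,210,.092),P(221,210,.092),P(163,153,.092),P(163,266,.092));print('base right',P(288,195,0),'salt base',P(220,22,0),P(250,0,0))
E
```

```text
top rim L,R,far,near [ 0.5327 -0.5611] [ 0.534  -0.5016] [ 0.5047 -0.5272] [ 0.5633 -0.5362]
base right [ 0.5364 -0.4904] salt base [ 0.4224 -0.5254] [ 0.4098 -0.5043]
```

```bash
python3 -m crank '[[0.45,-0.506,-0.085,-0.25,-0.001],[0.45,-0.506,-0.085,-0.25,-0.001],[0.45,-0.506,-0.085,-0.25,-0.001],[0.45,-0.506,-0.085,-0.25,-0.001]]' >/dev/null
python3 -m crank '[[0.45,0,0,0,0],[0.45,0,0,0,0]]' >/dev/null;python3 st.py
```

```text
TCP [ 0.4686 -0.4232  0.1105] yaw 178.46 grip 0.452 t 55.35 ft [-0.5 -0.1 -0.2]
```

```bash
python3 -m crank '[[0.45,-0.007,-0.002,-0.3,0],[0.45,-0.007,-0.002,-0.43,0],[0.45,-0.007,-0.002,-0.445,0],[0.45,-0.007,-0.002,-0.445,0]]' >/dev/null; python3 st.py
python3 -m crank '[[0,0,0,0,0],[0,0,0,0,0],[0,0,0,0,0],[0,0,0,0,0]]' 45
python3 -m crank '[[0,0,0.05,0.01,0],[0,0,0.1,0.01,0],[0,0,0.2,0.01,0],[0,0,0.3,0.01,0],[0,0,0.3,0.01,0]]';python3 st.py
```

```text
TCP [ 0.4669 -0.4243  0.0219] yaw 178.39 grip 0.451 t 55.85 ft [-0.8 -0.  -0.6]
time: 56.35
position: [0.466, -0.4246, 0.0217]
tool_rot: [0.045, 3.14, -0.001]
ft_force: [-0.7, 0.6, 5.7]
grip_width: 0.247
grip_force: 44.9
time: 56.98
position: [0.4659, -0.3613, 0.0228]
tool_rot: [-0.039, -3.141, -0.001]
ft_force: [0.2, -1.0, -1.3]
grip_width: 0.246
grip_force: 44.9
TCP [ 0.4659 -0.3613  0.0228] yaw 178.59 grip 0.246 t 56.975 ft [ 0.2 -1.  -1.3]
```

```bash
python3 -m crank '[[0,0,0,-0.008,0],[0.45,0,0,-0.008,0],[0.45,0,0,-0.008,0],[0.45,0,0,0.2,0],[0.45,0,0,0.2,0]]' >/dev/null
python3 -m crank '[[0.45,0.45,0,0.48,0],[0.45,0.45,0,0.48,0],[0.45,0.45,0,0.48,0]]' >/dev/null
python3 -m crank '[[0.45,0,0,0,0],[0.45,0,0,0,0],[0.45,0,0,0,0]]' >/dev/null
sed -i "s/'palette':([^)]*)/'palette':(.495,-.362,178.5)/" tl2.py; python3 st.py; python3 tw.py palette
```

```text
TCP [ 0.5539 -0.3649  0.1573] yaw 178.27 grip 0.447 t 58.35 ft [-0.1  1.2 -0.8]
palette [ 0.4946 -0.365 ] 179.13 0.031
palette [ 0.4943 -0.365 ] 179.57 0.04
```

```bash
python3 -m crank '[[0.45,-0.297,0,-0.33,0.001],[0.45,-0.297,0,-0.33,0.001],[0.45,-0.297,0,-0.33,0.001],[0.45,-0.297,0,-0.33,0.001],[0.45,-0.297,0,-0.33,0.001]]' >/dev/null;python3 st.py
python3 -m crank '[[0.45,0,0,-0.2,0],[0.45,0,0,-0.37,0],[0.45,0,0,-0.375,0],[0.45,0,0,-0.375,0]]' >/dev/null; python3 st.py
python3 -m crank '[[0,0,0,0,0],[0,0,0,0,0],[0,0,0,0,0],[0,0,0,0,0]]' 45
python3 -m crank '[[0,0,0,0.5,0],[0,0,0,0.5,0],[0,0,0,0.5,0],[0,0,0,0.5,0]]';python3 st.py
```

```text
TCP [ 0.4981 -0.3642  0.0943] yaw 178.76 grip 0.451 t 59.075 ft [0.2 0.4 0.4]
TCP [ 0.4977 -0.3644  0.0194] yaw 178.75 grip 0.453 t 59.575 ft [ 0.4 -0.2  0.9]
time: 60.08
position: [0.4966, -0.3648, 0.0187]
tool_rot: [0.036, 3.14, -0.002]
ft_force: [-0.8, -0.3, 5.6]
grip_width: 0.244
grip_force: 45.0
time: 60.58
position: [0.4951, -0.3642, 0.1164]
tool_rot: [-0.036, -3.139, -0.001]
ft_force: [-0.8, 0.5, -1.8]
grip_width: 0.246
grip_force: 45.0
TCP [ 0.4951 -0.3642  0.1164] yaw 178.69 grip 0.246 t 60.575 ft [-0.8  0.5 -1.8]
```

```bash
python3 -m crank '[[0,0,0.7,0,-0.01],[0,0,0.7,0,-0.01],[0,0,0.7,0,-0.01],[0,0,0.7,0,-0.01]]' |grep grip_w
python3 -m crank '[[0,0.002,0.606,0,-0.007],[0,0.002,0.606,0,-0.007],[0,0.002,0.606,0,-0.007],[0,0.002,0.606,0,-0.007]]'|grep grip_w
python3 -m crank '[[0,0,0,-0.2,0],[0,0,0,-0.2,0],[0,0,0,-0.2,0],[0,0,0,-0.2,0]]' | grep grip_w
python3 st.py
```

```text
grip_width: 0.248
grip_width: 0.249
grip_width: 0.245
TCP [ 0.4975 -0.1037  0.079 ] yaw 172.54 grip 0.245 t 62.075 ft [ 1.1 -0.1 -0.8]
```

```bash
python3 -m crank '[[0,-0.007,0.003,-0.145,0],[0,-0.007,0.003,-0.145,0],[0,-0.007,0.003,-0.145,0],[0,-0.007,0.003,-0.145,0],[0,-0.007,0.003,-0.145,0]]'>/dev/null; python3 st.py
python3 -m crank '[[0,0,0,0,0],[0,0,0,0,0]]' >/dev/null; python3 st.py
```

```text
TCP [ 0.4957 -0.1027  0.0495] yaw 172.58 grip 0.249 t 62.7 ft [ 0.3 -0.2 -1.7]
TCP [ 0.4952 -0.1025  0.0489] yaw 172.59 grip 0.251 t 62.95 ft [ 0.2  0.4 -0.9]
```

```bash
python3 -m crank '[[0,0.001,-0.002,-0.03,0],[0,0.001,-0.002,-0.06,0],[0,0.001,-0.002,-0.065,0],[0,0.001,-0.002,-0.065,0]]' | sed -n 1,4p
python3 -m crank '[[0,0,0,-0.015,0],[0,0,0,-0.015,0]]'| sed -n 1,4p
```

```text
time: 63.45
position: [0.4953, -0.1027, 0.0357]
tool_rot: [-0.203, -3.135, -0.0]
ft_force: [-0.8, 0.1, -0.1]
time: 63.7
position: [0.496, -0.1028, 0.0332]
tool_rot: [0.203, 3.134, 0.0]
ft_force: [-0.3, 0.9, 3.7]
```

```bash
python3 -m crank '[[0.3,0,0,0,0],[0.3,0,0,0,0],[0.3,0,0,0.19,0],[0.3,0,0,0.19,0],[0,-0.01,0,0.19,0]]' >/dev/null
python3 -m crank '[[0,0,0,0,0],[0,0,0,0,0],[0,0,0,0,0]]'|grep grip_w; python3 st.py
python3 -m crank '[[0,0,0,-0.1,0],[0,0,0,-0.125,0],[0,0,0,-0.135,0],[0,0,0,-0.145,0],[0,0,0,-0.152,0]]'|sed -n 2,4p
python3 -m crank '[[0,0,0,-0.003,0],[0,0,0,-0.003,0]]'|sed -n 2,4p
```

```text
grip_width: 0.017
TCP [ 0.4932 -0.1028  0.0704] yaw 172.6 grip 0.017 t 64.7 ft [-0.4  1.  -0.1]
position: [0.4929, -0.1029, 0.0404]
tool_rot: [-0.203, -3.133, 0.001]
ft_force: [-5.9, 0.3, 17.9]
position: [0.4929, -0.1029, 0.0404]
tool_rot: [-0.203, -3.133, 0.001]
ft_force: [-4.2, 0.9, 13.0]
```

```bash
python3 -m crank '[[0,0,0,0.3,0],[0,0,0,0.6,0],[0,0.3,0.2,0.9,0],[0,0.38,0.2,0.9,0],[0,0.38,0.2,0.9,0]]' >/dev/null
python3 -m crank '[[0,0,0,0,0],[0,0,0,0,0],[0,0,0,0,0]]' >/dev/null; python3 st.py; python3 - <<'E'
from h import *
import pickle
pickle.dump(cam('wrist'),open('cr.pkl','wb'));save('wrist','r.png',(80,0,560,260),1.65)
E
```

```text
TCP [ 0.5685 -0.0639  0.2191] yaw 172.52 grip 0.01 t 66.575 ft [-0.6 -0.6 -0. ]
```

View pics/r.png

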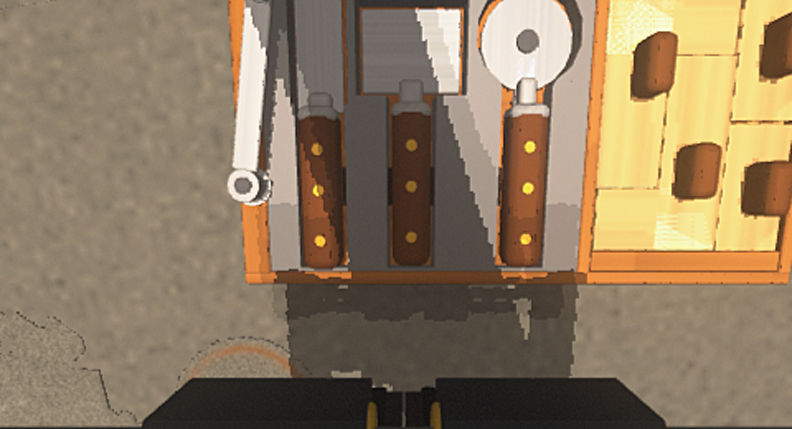

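```bash
python3 - <<'E'
from h import *
import pickle
c=pickle.load(open('cr.pkl','rb'));P=lambda u,v,z:px2w('',u/1.65+80,v/1.65,z,c)[:2]
th=np.radians(-7.45);R=np.array([[np.cos(th),-np.sin(th)],[np.sin(th),np.cos(th)]])
pv=P(244,186,.05);a=P(246.5,160,.048);b=P(259.5,5,.048);d=R.T@(b-a);phi=np.arctan2(-d[0],d[1]);print('pivot',pv.round(4),'phi',phi)
d2=R.T@(b-pv);print('phi via pivot',np.arctan2(-d2[0],d2[1]))
pv0=np.array([.4889,-.1416]);kn=np.array([.3959,-.1134]);e=R.T@(kn-pv);print('knob from d pic',np.linalg.norm(kn-pv0),np.arctan2(-e[0],e[1]))
for f in (phi,1.4,1.2,1.,.8,.6,.4,.2,.1,0,-.05):
    k=pv+R@(np.array([-np.sin(f),np.cos(f)])*.1);print(round(f,2),k.round(4),'rel',((k-pv)/.2).round(3))
E
```

```text
pivot [ 0.4901 -0.1409] phi 1.420947367648916
phi via pivot 1.4247654408602082
knob from d pic 0.0971814797170737 1.416958296044879
1.42 [ 0.394  -0.1133] rel [-0.481  0.138]
1.4 [ 0.3946 -0.1112] rel [-0.478  0.148]
1.2 [ 0.4024 -0.0929] rel [-0.439  0.24 ]
1.0 [ 0.4136 -0.0764] rel [-0.382  0.322]
0.8 [ 0.428  -0.0625] rel [-0.31   0.392]
0.6 [ 0.4448 -0.0517] rel [-0.226  0.446]
0.4 [ 0.4634 -0.0445] rel [-0.133  0.482]
0.2 [ 0.4831 -0.0411] rel [-0.035  0.499]
0.1 [ 0.4931 -0.0409] rel [0.015 0.5  ]
0 [ 0.503  -0.0417] rel [0.065 0.496]
-0.05 [ 0.508  -0.0425] rel [0.09  0.492]
```

```bash
python3 -m crank '[[0.25,-0.83,-0.258,-0.3,-0.024],[0.25,-0.83,-0.258,-0.5,-0.024],[0.25,-0.85,-0.25,-0.6,-0.024],[0.25,-0.85,-0.25,-0.6,-0.024],[0.25,-0.85,-0.25,-0.6,-0.024]]' >/dev/null
python3 -m crank '[[0.25,0,0,0,0],[0.25,0,0,0,0],[0.25,0,0,0,0]]' >/dev/null; python3 st.py; python3 - <<'E'
from h import *
print(get_state()['joint_positions'].round(2))
E
```

```text
TCP [ 0.4007 -0.1122  0.1005] yaw 164.06 grip 0.246 t 67.625 ft [-0.7 -0.6 -0.3]
[ 1.57 -0.14 -1.26  2.11 -0.15  1.07  1.67]
```

```bash
python3 -m crank '[[0.25,-0.003,-0.012,0,0],[0.25,-0.003,-0.012,-0.08,0],[0.25,-0.003,-0.012,-0.16,0],[0.25,-0.003,-0.012,-0.232,0],[0.25,-0.003,-0.012,-0.232,0]]' |sed -n 2,4p
python3 -m crank '[[0.25,0,0,0,0],[0.25,0,0,0,0]]' >/dev/null; python3 st.py; python3 - <<'E'
from h import *
print(get_state()['joint_positions'].round(2))
E
```

```text
position: [0.3982, -0.1144, 0.0527]
tool_rot: [-0.437, -3.109, -0.005]
ft_force: [-0.5, 0.1, 0.1]
TCP [ 0.3992 -0.1157  0.054 ] yaw 163.94 grip 0.255 t 68.5 ft [-0.7  0.4  0.2]
[ 1.54  0.07 -1.33  2.16  0.09  0.96  1.45]
```

```bash
python3 -m crank '[[0.25,0.019,0.058,0,-0.019],[0.25,0.0375,0.102,0,-0.035],[0.25,0.0565,0.146,0,-0.051],[0.25,0.0805,0.1895,0,-0.067],[0.25,0.1145,0.225,0,-0.083]]'|sed -n 2,4p
python3 -m crank '[[0.25,0.036,0.033,0,-0.016],[0.25,0.076,0.061,0,-0.032],[0.25,0.1185,0.086,0,-0.048],[0.25,0.163,0.106,0,-0.064],[0.25,0.21,0.121,0,-0.08]]'|sed -n 2,4p
python3 -m crank '[[0.25,0.0475,0.011,0,-0.016],[0.25,0.096,0.017,0,-0.032],[0.25,0.1445,0.018,0,-0.048],[0.25,0.169,0.016,0,-0.056],[0.25,0.169,0.016,0,-0.056]]'|sed -n 2,4p; python3 st.py
```

```text
position: [0.4218, -0.0709, 0.0539]
tool_rot: [1.231, 2.889, -0.003]
ft_force: [-0.3, -1.1, 0.0]
position: [0.4638, -0.0467, 0.0538]
tool_rot: [1.911, 2.492, -0.002]
ft_force: [-0.8, -0.7, -0.0]
position: [0.498, -0.0432, 0.054]
tool_rot: [2.313, 2.124, 0.001]
ft_force: [0.5, 1.1, 0.5]
TCP [ 0.498  -0.0432  0.054 ] yaw 85.13 grip 0.248 t 70.375 ft [0.5 1.1 0.5]
```

```bash
for i in 1; do python3 -m crank '[[0.25,0.02,-0.002,0,0],[0.25,0.03,-0.003,0,0],[0.25,0.03,-0.003,0,0]]'|sed -n 2,4p; python3 -m crank '[[0.25,0.01,-0.001,0,0],[0.25,0.02,-0.002,0,0],[0.25,0.02,-0.002,0,0]]'|sed -n 2,4p; done; python3 -m crank '[[0.25,0.01,-0.001,0,0],[0.25,0.01,-0.001,0,0],[0.25,0.01,-0.001,0,0]]'|sed -n 2,4p
```

```text
position: [0.5037, -0.0436, 0.0535]
tool_rot: [2.314, 2.125, 0.001]
ft_force: [-0.2, 0.1, -0.6]
position: [0.5055, -0.0438, 0.0529]
tool_rot: [-2.312, -2.123, 0.006]
ft_force: [-6.1, 1.2, 4.6]
position: [0.5057, -0.0438, 0.0526]
tool_rot: [-2.31, -2.121, 0.01]
ft_force: [-9.2, 0.9, 7.9]
```

```bash
python3 -m crank '[[0.25,-0.03,0.003,0.002,0],[0.3,-0.025,0.003,0.1,0],[0.3,-0.025,0.003,0.3,0],[0.3,-0.025,0.003,0.6,0],[0.3,-0.025,0.003,0.9,0]]' >/dev/null
python3 -m crank '[[0.3,0.2,-0.65,0.2,0],[0.3,0.2,-0.65,0.3,0],[0.3,0.2,-0.65,0.3,0],[0.3,0.2,-0.65,0.3,0]]' >/dev/null
python3 -m crank '[[0.3,0,0,0,0],[0.3,0,0,0,0],[0.3,0,0,0,0]]' >/dev/null; python3 st.py; python3 - <<'E'
from h import *
import pickle
pickle.dump(cam('wrist'),open('cs.pkl','wb'));save('wrist','s.png',(60,0,580,300),1.5)
E
```

```text
TCP [ 0.5442 -0.1724  0.2932] yaw 85.21 grip 0.3 t 73.0 ft [ 0.3  0.3 -0.4]
```

View pics/s.png

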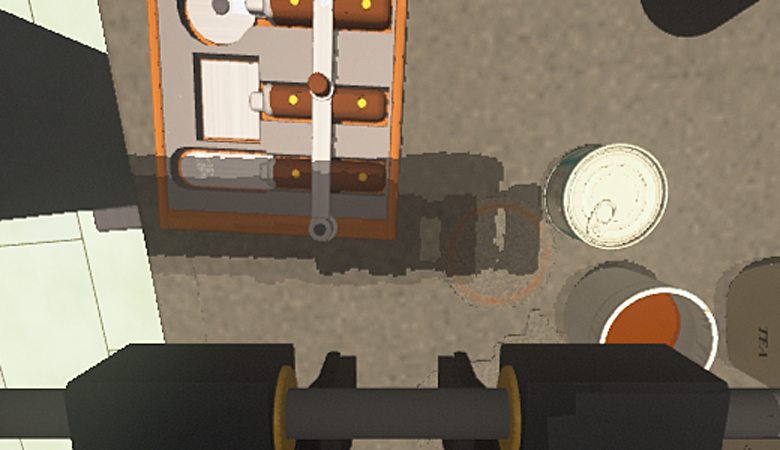

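```bash
python3 - <<'E'
from h import *
import pickle
c=pickle.load(open('cs.pkl','rb'));P=lambda u,v,z:px2w('',u/1.5+60,v/1.5,z,c)[:2]
d=P(323,5,.048)-P(321,229,.048);print('phi',np.arctan2(-d[0],d[1])-np.radians(-7.45))
from bench import close_job
print(close_job())
E
```

```text
phi 0.0044207965788060355
the job is handed in; nothing more can be done
None
```

I handed the job in at about 73 s: all four stamps lie flat in the tray, the wheel, scraper and palette are pressed home, and the keeper bar is across their handles at its stop (about 0.004 rad by the last picture); none of the other things were touched, as far as the readings show.

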